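# Lap the returned clamp plates and bin them

## Task

Lay every clamp plate from the mat in the sprung bed's pocket of its own length. Then, with the lapping block, shortest plate first, rub each plate in one straight stroke along its whole length from the end near the robot to its far end, pressing gently and steadily with about 10 N and never with more than 20 N on the bed. Stand the block back on its cork pad, lay all the plates flat on the floor of the grey stock bin, none on top of another, and leave the other things on the bench alone.

Things in the scene. Friction and masses are not known exactly. Their poses are not given: they have to be found in the camera images.
- plate_short: bare steel-grey clamp plate 100 mm long (its x), 44 mm wide (y), 14 mm thick (z), about 0.12 kg, with a 16 mm wide slot along its middle; origin at the centre of the plate, 7 mm above its underside; starts flat on the mat; may be absent. The three plates differ only in length (100, 125, 150 mm)
- plate_mid: bare steel-grey clamp plate 125 mm long (its x), 44 mm wide (y), 14 mm thick (z), about 0.12 kg, with a 16 mm wide slot along its middle; origin at the centre of the plate, 7 mm above its underside; starts flat on the mat; may be absent. The three plates differ only in length (100, 125, 150 mm)
- plate_long: bare steel-grey clamp plate 150 mm long (its x), 44 mm wide (y), 14 mm thick (z), about 0.12 kg, with a 16 mm wide slot along its middle; origin at the centre of the plate, 7 mm above its underside; starts flat on the mat; may be absent. The three plates differ only in length (100, 125, 150 mm)
- pocket_short (a point): centre of the pocket for the 100 mm plate, on the bed's upper face; x along the pocket, away from the robot, y to its left, z up. End stops and side lugs, 6 mm high, leave 4 mm play all round; side lugs only along the plate's last 14 mm at each end, so its middle is open for fingers. Pockets 72 mm apart, shortest at the robot's right, longest at its left
- pocket_mid (a point): centre of the pocket for the 125 mm plate, on the bed's upper face; x along the pocket, away from the robot, y to its left, z up. End stops and side lugs, 6 mm high, leave 4 mm play all round; side lugs only along the plate's last 14 mm at each end, so its middle is open for fingers. Pockets 72 mm apart, shortest at the robot's right, longest at its left
- pocket_long (a point): centre of the pocket for the 150 mm plate, on the bed's upper face; x along the pocket, away from the robot, y to its left, z up. End stops and side lugs, 6 mm high, leave 4 mm play all round; side lugs only along the plate's last 14 mm at each end, so its middle is open for fingers. Pockets 72 mm apart, shortest at the robot's right, longest at its left
- end_short (a point): middle of the +x end edge of the 100 mm plate, at mid thickness: 50 mm along x from its origin; tells which way round the plate lies (either way will do)
- end_mid (a point): middle of the +x end edge of the 125 mm plate, at mid thickness: 62.5 mm along x from its origin; tells which way round the plate lies (either way will do)
- end_long (a point): middle of the +x end edge of the 150 mm plate, at mid thickness: 75 mm along x from its origin; tells which way round the plate lies (either way will do)
- bed (a joint): how far the grey-painted lapping bed (188 x 222 mm, upper face 60 mm above the table when up) is pressed down on its springs, m: 0 up, stop at 0.018. It carries the first 4.5 N (plates included) without moving, then sinks 1 mm per 1.5 N of load, straight down without tilting
- block: lapping block: grey abrasive sole 50 x 50 mm, 24 mm high with its steel backing, and on top a wooden handle 44 mm long (x), 24 mm thick (y), reaching from 24 to 70 mm height; 0.25 kg; origin at the centre of the underside, z up; starts standing on the cork pad
- pad: cork pad 110 mm (x) by 150 mm (y), 4 mm thick, fixed; origin at the centre of its underside on the table
- bin_floor (a point): centre of the inner floor (5 mm above the table) of the low grey open-fronted stock bin, inside 190 mm (x, away from the robot) by 250 mm (y); walls 5 mm thick, rising 45 mm above the table, the front one (towards the robot) 27 mm; fixed
- mat: black rubber mat 240 mm (x) by 270 mm (y), 4 mm thick, fixed, on which the plates start; origin at the centre of its underside
- oil_can: grey can, 60 mm across, 90 mm high, bystander; origin under its centre
- carton: cardboard carton 70 x 90 x 60 mm, bystander; origin under its centre
Not all that is in view belongs to the job. What is shaped like the block but blue or purple is not meant.

How it is judged (in metres and radians):
On the way, in this order (a step that is already met when the one before it is completed fails the run):
1. every plate that is there lies flat in the bed pocket of its own length (x of plate_short in the frame of pocket_short between -0.007 and 0.007 m and y of plate_short in the frame of pocket_short between -0.007 and 0.007 m and z of plate_short in the frame of pocket_short between 0.003 and 0.01 m and angle between the z axis of plate_short and the z axis of pocket_short, either way round below 0.06 rad and x of plate_mid in the frame of pocket_mid between -0.007 and 0.007 m and y of plate_mid in the frame of pocket_mid between -0.007 and 0.007 m and z of plate_mid in the frame of pocket_mid between 0.003 and 0.01 m and angle between the z axis of plate_mid and the z axis of pocket_mid, either way round below 0.06 rad and x of plate_long in the frame of pocket_long between -0.007 and 0.007 m and y of plate_long in the frame of pocket_long between -0.007 and 0.007 m and z of plate_long in the frame of pocket_long between 0.003 and 0.01 m and angle between the z axis of plate_long and the z axis of pocket_long, either way round below 0.06 rad), for 0.3 s.
2. the block rubs the 100 mm plate at its near end, pressing with 5 to 18 N (contact force between block and plate_short between 5 and 18 N and y of block in the frame of plate_short between -0.015 and 0.015 m and angle between the z axis of block and the z axis of plate_short, either way round below 0.12 rad and angle between the z axis of plate_short and the z axis of pocket_short, either way round below 0.06 rad and ((x of end_short in the frame of pocket_short above 0 m and x of block in the frame of plate_short between -0.09 and -0.017 m) or (x of end_short in the frame of pocket_short below 0 m and x of block in the frame of plate_short between 0.017 and 0.09 m))), for 0.1 s.
3. the block rubs the 100 mm plate at its middle, pressing with 5 to 18 N (contact force between block and plate_short between 5 and 18 N and y of block in the frame of plate_short between -0.015 and 0.015 m and angle between the z axis of block and the z axis of plate_short, either way round below 0.12 rad and angle between the z axis of plate_short and the z axis of pocket_short, either way round below 0.06 rad and x of block in the frame of plate_short between -0.01 and 0.01 m), for 0.1 s.
4. the block rubs the 100 mm plate at its far end, pressing with 5 to 18 N (contact force between block and plate_short between 5 and 18 N and y of block in the frame of plate_short between -0.015 and 0.015 m and angle between the z axis of block and the z axis of plate_short, either way round below 0.12 rad and angle between the z axis of plate_short and the z axis of pocket_short, either way round below 0.06 rad and ((x of end_short in the frame of pocket_short above 0 m and x of block in the frame of plate_short between 0.017 and 0.09 m) or (x of end_short in the frame of pocket_short below 0 m and x of block in the frame of plate_short between -0.09 and -0.017 m))), for 0.1 s.
5. the block rubs the 125 mm plate at its near end, pressing with 5 to 18 N (contact force between block and plate_mid between 5 and 18 N and y of block in the frame of plate_mid between -0.015 and 0.015 m and angle between the z axis of block and the z axis of plate_mid, either way round below 0.12 rad and angle between the z axis of plate_mid and the z axis of pocket_mid, either way round below 0.06 rad and ((x of end_mid in the frame of pocket_mid above 0 m and x of block in the frame of plate_mid between -0.09 and -0.0295 m) or (x of end_mid in the frame of pocket_mid below 0 m and x of block in the frame of plate_mid between 0.0295 and 0.09 m))), for 0.1 s.
6. the block rubs the 125 mm plate at its middle, pressing with 5 to 18 N (contact force between block and plate_mid between 5 and 18 N and y of block in the frame of plate_mid between -0.015 and 0.015 m and angle between the z axis of block and the z axis of plate_mid, either way round below 0.12 rad and angle between the z axis of plate_mid and the z axis of pocket_mid, either way round below 0.06 rad and x of block in the frame of plate_mid between -0.01 and 0.01 m), for 0.1 s.
7. the block rubs the 125 mm plate at its far end, pressing with 5 to 18 N (contact force between block and plate_mid between 5 and 18 N and y of block in the frame of plate_mid between -0.015 and 0.015 m and angle between the z axis of block and the z axis of plate_mid, either way round below 0.12 rad and angle between the z axis of plate_mid and the z axis of pocket_mid, either way round below 0.06 rad and ((x of end_mid in the frame of pocket_mid above 0 m and x of block in the frame of plate_mid between 0.0295 and 0.09 m) or (x of end_mid in the frame of pocket_mid below 0 m and x of block in the frame of plate_mid between -0.09 and -0.0295 m))), for 0.1 s.
8. the block rubs the 150 mm plate at its near end, pressing with 5 to 18 N (contact force between block and plate_long between 5 and 18 N and y of block in the frame of plate_long between -0.015 and 0.015 m and angle between the z axis of block and the z axis of plate_long, either way round below 0.12 rad and angle between the z axis of plate_long and the z axis of pocket_long, either way round below 0.06 rad and ((x of end_long in the frame of pocket_long above 0 m and x of block in the frame of plate_long between -0.09 and -0.042 m) or (x of end_long in the frame of pocket_long below 0 m and x of block in the frame of plate_long between 0.042 and 0.09 m))), for 0.1 s.
9. the block rubs the 150 mm plate at its middle, pressing with 5 to 18 N (contact force between block and plate_long between 5 and 18 N and y of block in the frame of plate_long between -0.015 and 0.015 m and angle between the z axis of block and the z axis of plate_long, either way round below 0.12 rad and angle between the z axis of plate_long and the z axis of pocket_long, either way round below 0.06 rad and x of block in the frame of plate_long between -0.01 and 0.01 m), for 0.1 s.
10. the block rubs the 150 mm plate at its far end, pressing with 5 to 18 N (contact force between block and plate_long between 5 and 18 N and y of block in the frame of plate_long between -0.015 and 0.015 m and angle between the z axis of block and the z axis of plate_long, either way round below 0.12 rad and angle between the z axis of plate_long and the z axis of pocket_long, either way round below 0.06 rad and ((x of end_long in the frame of pocket_long above 0 m and x of block in the frame of plate_long between 0.042 and 0.09 m) or (x of end_long in the frame of pocket_long below 0 m and x of block in the frame of plate_long between -0.09 and -0.042 m))), for 0.1 s.
At the end, for the whole second after the job is handed in: every plate that is there lies flat on the stock bin's floor (origin 3 to 10 mm above it, tilt under 0.06 rad, within the walls) and at rest; the block stands upright (tilt under 0.08 rad) on the cork pad, its centre over the pad at least 10 mm from the pad's edge, at rest (x of plate_short in the frame of bin_floor between -0.095 and 0.095 m and y of plate_short in the frame of bin_floor between -0.125 and 0.125 m and z of plate_short in the frame of bin_floor between 0.003 and 0.01 m and angle between the z axis of each of plate_short, plate_mid, plate_long and the z axis of bin_floor, either way round below 0.06 rad and linear speed of each of plate_short, plate_mid, plate_long, block below 0.02 m/s and x of plate_mid in the frame of bin_floor between -0.095 and 0.095 m and y of plate_mid in the frame of bin_floor between -0.125 and 0.125 m and z of plate_mid in the frame of bin_floor between 0.003 and 0.01 m and x of plate_long in the frame of bin_floor between -0.095 and 0.095 m and y of plate_long in the frame of bin_floor between -0.125 and 0.125 m and z of plate_long in the frame of bin_floor between 0.003 and 0.01 m and x of block in the frame of pad between -0.045 and 0.045 m and y of block in the frame of pad between -0.065 and 0.065 m and z of block in the frame of pad between 0 and 0.008 m and angle between block's own z axis and vertical below 0.08 rad); the robot touches nothing.
It fails at once if the bed is pressed down more than 14.5 mm (over about 20 N) (value of joint bed above 0.0145 m).
It fails at once if the oil can is moved by more than 30 mm (distance of oil_can from where it was at the start of the episode above 0.03 m).
It fails at once if the carton is moved by more than 30 mm (distance of carton from where it was at the start of the episode above 0.03 m).
Of plate_short, plate_mid, plate_long only 2 to 3 are there at a start; the rules pass over those that are not, and their reading is None.
At some moment in a run one of plate_short, plate_mid, plate_long, block may be knocked a few centimetres aside while the robot is not near it.
Once in a run the grip may slacken for a moment while it holds something.
It also fails if it takes over 210 s, if anything falls off the work surface, if the arm or the gripper's body presses on something with over 40 N, if the wrist force passes 120 N, or if a joint passes its speed limit or range.

## Robot

A 6-joint arm with a two-finger parallel gripper is mounted at the origin on the work surface. World frame = base frame: x ahead of the robot, y to its left, z up, the work surface at z = 0. Lengths are in mm, angles in rad, forces in N, time in s.
With the tool pointing down it reaches from about 350 to 875 mm from the base axis. Payload 4.2 kg.
Tool frame: the origin (TCP) lies at the very end of the fingers, on their centre line; the grasp point (between the pads) lies 19 mm behind it; z points along the fingers, y is the direction in which the jaws open and shut (so a half turn about z gives the same grasp; the last joint's range is limited). The gripper opens to 85 mm and grips with 20 to 120 N. Pads are 22 mm wide; open, the fingers measure 114 mm over their backs; the gripper's body (76 mm by 85 mm) begins 54 mm behind the grasp point. The pads swing forward as they close: fully open they stand 13 mm farther back than shut.
Start: joints at [1.415, 0.385, 0.008, 0, -1.194, -0.259], TCP at [251.846, 571.99, 231.312] pointing down, gripper open.
Joint ranges: [-3.14, 3.14], [-1.21, 2.06], [-1.07, 1.41], [-3.16, 2.05], [-2.99, -0.16], [-3.1, 3.1]. Speed limits (rad/s): [2.79, 2.79, 3.14, 3.14, 3.14, 3.14].

## Interface

Orientations are given as a unit quaternion [x, y, z, w].
In Python, from bench import read_state, get_image, camera_params, job_done gives the robot as it stands.
- The arm moves only by the tool send_rows, never from a script. Its arguments are lists of equal length, an entry for each row: "translation": the shift along the tool's x, y, z in m, a list of three; "yaw": the turn about the tool's z in degrees; "fingers": the closure in counts, from 0 (fully open) to 255 (shut). A call has 1 to 12 rows; each row is the pose to reach, as a shift and turn from the pose measured when the call began, along the tool's axes at that moment; what a row does not reach only later rows make up. A row lasts 1/10 s, in which the tool goes at most 50 mm and 8.59 degrees, less where a joint would pass 70% of its speed; a pose out of reach is approached as far as the arm can. A call with a gripper value outside its range is refused whole. The fingers move at their own pace and stop on an object; the grip force is fixed at half the most. Time passes only in rows, so rows that repeat a pose let the fingers close. It gives the time, the measured TCP pose, the force and the opening at its end, in the units of the state.
- read_state(): the state, without advancing time (a new reading comes with each control period).
- get_image(name): name is "side" or "top"; returns the picture (400x640x3 uint8, blue, green, red); there is no depth.
- camera_params(name): a dict with "mtx" (3x3 intrinsics, pixels), "rvec" (rotation vector, rad) and "tvec" (3), from world to camera coordinates, as OpenCV has them. Camera axes: x right, y down, z forward; pixel columns grow to the right and rows downward; lengths in mm; the calibration is good to about 2 mm. A picture is of the moment at which its call begins. camera_params takes no time and is no camera call.
- job_done(): hands the job in, once; it reports no verdict.
The state is a dict: "clock": time; "joints": joint angles; "joint_vel": joint speeds; "joint_efforts": joint torques, N m; "position": TCP position; "ee_rot": TCP orientation; "contact_force": force on the tool from outside, world axes, zero at the start; "wrist_torque": the same for the moment, N m; "gripper_width": finger opening in mm.
Only numpy, scipy, OpenCV 4.12 (cv2) and the standard library are available. Lean on these libraries where they do the work, as an engineer would, in place of code of your own. Each camera call takes 0.05 s, during which the arm holds its last target.

## Working session

There is one attempt and no reset: what is moved stays moved. The work goes in short steps, Python scripts to look and compute and a tool call to move; the robot and the scene stay as the last step left them, time stands still between calls to the robot, and variables do not carry over. Pictures are saved under pics/ and viewed, and the job is handed in when it is done.

Besides the shell and the picture viewer there is one more tool, called after "Call:" as name(argument=value, ...), one argument or row to a line, values as JSON. send_rows: Moves the arm, as the interface text tells. Its arguments: {"type":"object","properties":{"translation":{"type":"array","items":{"type":"array","items":{"type":"number"}}},"yaw":{"type":"array","items":{"type":"number"}},"fingers":{"type":"array","items":{"type":"number"}}},"required":["translation","yaw","fingers"]}

```bash
ls; mkdir -p pics; python3 - <<'E'
from bench import *
import cv2
print(read_state())
for n in("side","top"):
    im=get_image(n); cv2.imwrite(f"pics/{n}0.png",im)
    p=camera_params(n); print(n,p)
E
```

```text
pics
{'clock': 0.0, 'joints': array([ 1.41464025e+00,  3.85522108e-01,  6.62761242e-03, -5.07339097e-04,
       -1.19401193e+00, -2.58602989e-01]), 'joint_vel': array([-0.00106691, -0.00134805, -0.00067011, -0.00071539, -0.00040505,
       -0.00012605]), 'joint_efforts': array([-3.31401461e-04, -3.92283869e+01,  1.88395947e+01,  4.18615535e+00,
       -4.69821956e-03, -3.43527660e-06]), 'position': array([251.59815955, 571.47638431, 230.24184911]), 'ee_rot': array([ 9.78553974e-01, -2.05987746e-01, -1.81447672e-04,  1.06573964e-03]), 'contact_force': array([ 0.45934452, -0.03979843, -1.11345775]), 'wrist_torque': array([-0.01654591,  0.03854794,  0.08759462]), 'gripper_width': 85.35287398847099}
side {'mtx': array([[439.24215601,   0.        , 320.54209938],
       [  0.        , 439.24215601, 200.71518245],
       [  0.        ,   0.        ,   1.        ]]), 'rvec': array([ 2.33952067, -0.69565048,  0.28330412]), 'tvec': array([-540.84806169,  313.14093848, 1000.94582476])}
top {'mtx': array([[437.18778461,   0.        , 320.23208605],
       [  0.        , 437.18778461, 199.37317374],
       [  0.        ,   0.        ,   1.        ]]), 'rvec': array([ 2.21297015, -2.17322501,  0.11125911]), 'tvec': array([ -22.37477781,  619.04642799, 1160.53906491])}
```

View pics/top0.png

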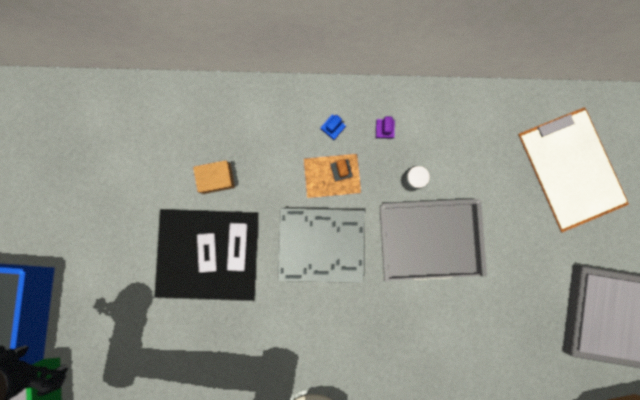

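View pics/side0.png

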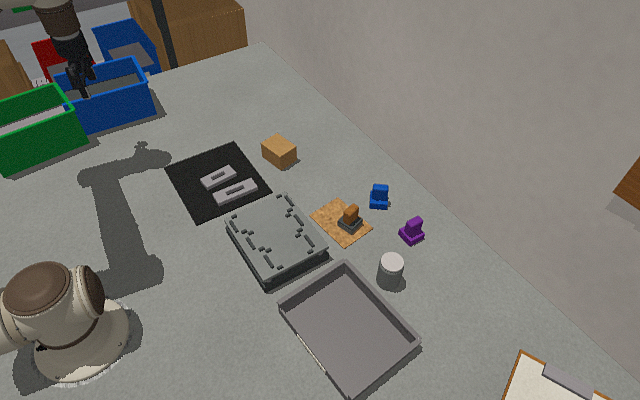

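Top picture: two plates on the black mat at (206,253) and (237,247), bed at (322,245), bin at (432,240), block (orange handle) on the cork pad at (342,169). The blue (333,127) and purple (386,127) look-alikes are not meant.

```bash
cat > h.py <<'E'
import numpy as np, cv2
from bench import *
P={n:camera_params(n) for n in("side","top")}
def proj(n,X):
    p=P[n]; return cv2.projectPoints(np.atleast_2d(np.array(X,float)),p["rvec"],p["tvec"],p["mtx"],None)[0].reshape(-1,2)
def unp(n,uv,z):
    p=P[n]; R=cv2.Rodrigues(p["rvec"])[0]; c=-R.T@p["tvec"]
    out=[]
    for u,v in np.atleast_2d(uv):
        d=R.T@np.linalg.inv(p["mtx"])@np.array([u,v,1.]); out.append(c+d*(z-c[2])/d[2])
    return np.array(out)
def crop(im,x0,y0,x1,y1,s,name,grid=10):
    c=cv2.resize(im[y0:y1,x0:x1],None,fx=s,fy=s,interpolation=cv2.INTER_CUBIC)
    for u in range((x0//grid+1)*grid,x1,grid):
        cv2.line(c,(int((u-x0+.5)*s),0),(int((u-x0+.5)*s),5),(0,0,255),1)
        cv2.putText(c,str(u),(int((u-x0+.5)*s)-10,15),0,.35,(0,0,255),1)
    for v in range((y0//grid+1)*grid,y1,grid):
        cv2.line(c,(0,int((v-y0+.5)*s)),(5,int((v-y0+.5)*s)),(0,0,255),1)
        cv2.putText(c,str(v),(6,int((v-y0+.5)*s)+4),0,.35,(0,0,255),1)
    cv2.imwrite("pics/"+name,c)
def rect(cx,cy,yaw,L,W,z):
    c,s=np.cos(yaw),np.sin(yaw)
    return np.array([[cx+c*a-s*b,cy+s*a+c*b,z] for a,b in((L/2,W/2),(L/2,-W/2),(-L/2,-W/2),(-L/2,W/2))])
E
python3 - <<'E'
from h import *
im=cv2.imread("pics/top0.png"); crop(im,150,200,270,305,6,"t_mat.png"); crop(im,270,200,375,290,7,"t_bed.png"); crop(im,295,110,435,200,5,"t_pad.png")
im=cv2.imread("pics/side0.png"); crop(im,160,135,280,230,6,"s_mat.png"); crop(im,220,185,380,295,5,"s_bed.png")
E
```

```text
(no output)
```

View pics/t_mat.png

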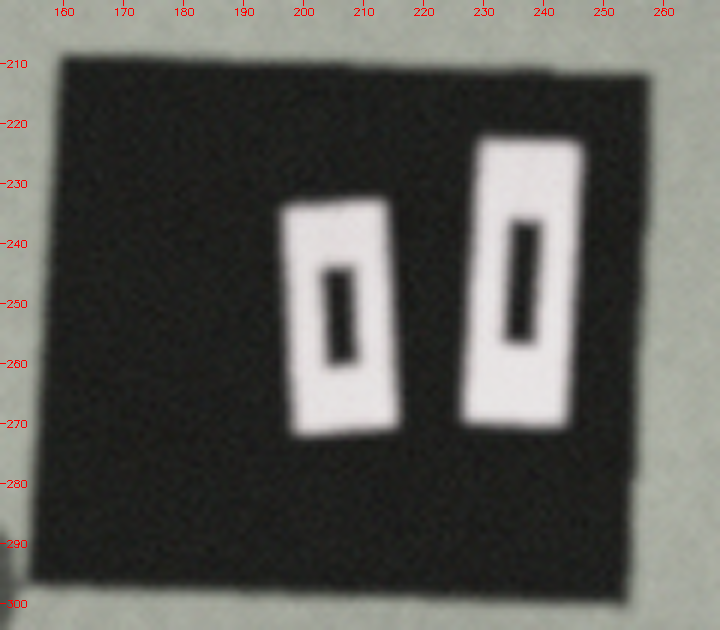

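View pics/t_bed.png

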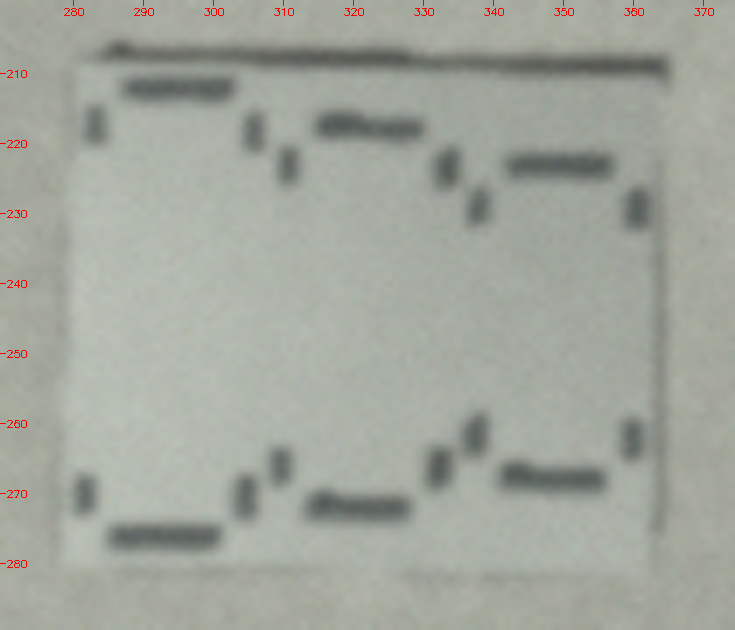

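View pics/t_pad.png

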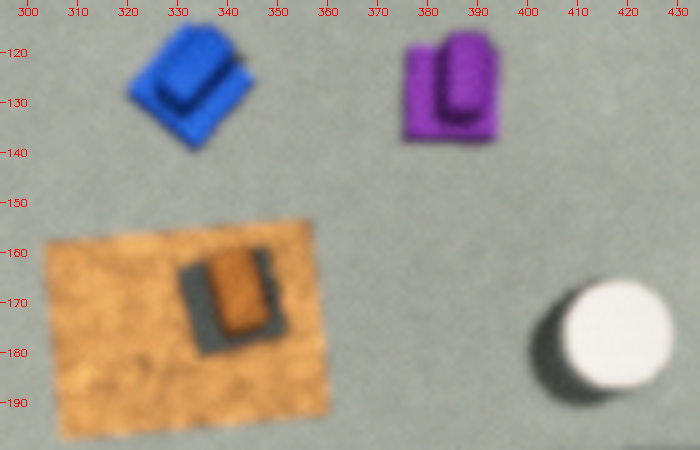

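View pics/s_mat.png

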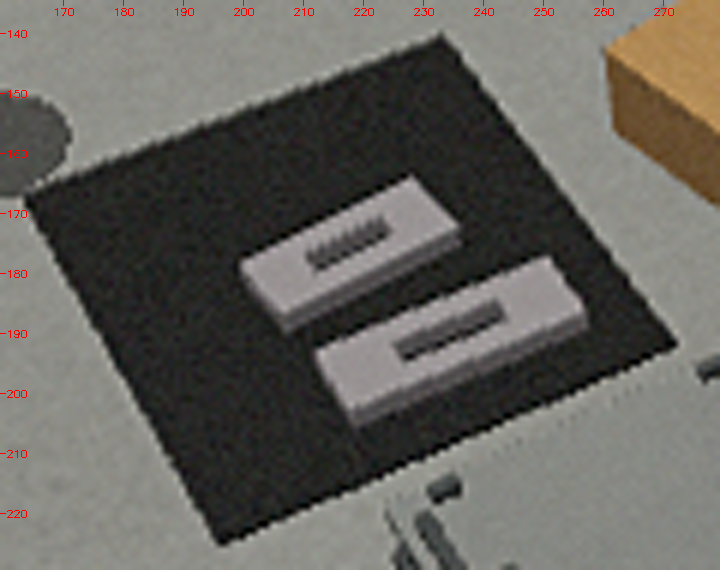

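View pics/s_bed.png

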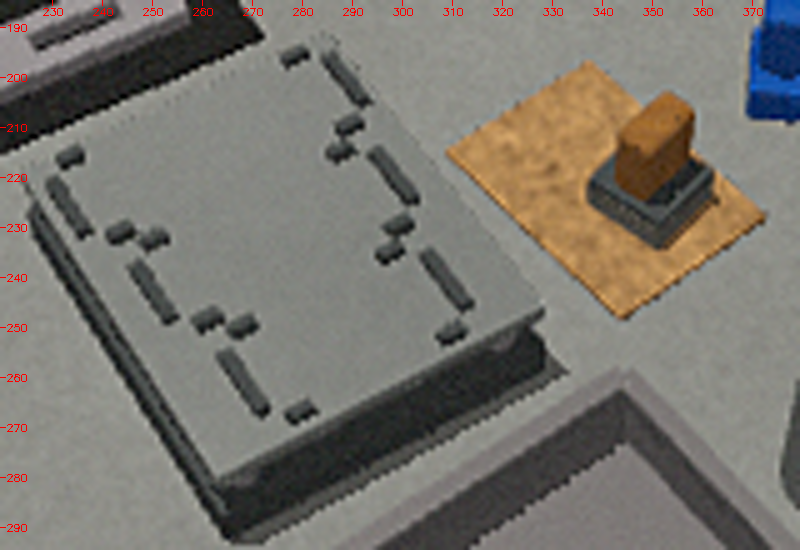

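```bash
cat >> h.py <<'E'
def fitrect(n,uv,z):
    X=unp(n,uv,z); a=X[:,:2]
    c=a.mean(0); e1=((a[0]-a[3])+(a[1]-a[2]))/2; e2=((a[3]-a[2])+(a[0]-a[1]))/2
    return dict(c=c.round(1).tolist(),Lx=round(float(np.linalg.norm(e1)),1),Ly=round(float(np.linalg.norm(e2)),1),yaw_deg=round(float(np.degrees(np.arctan2(e1[1],e1[0]))),1),yaw2=round(float(np.degrees(np.arctan2(-e2[0],e2[1]))),1))
E
python3 - <<'E'
from h import *
# order: far-left, far-right, near-right, near-left
print("A t",fitrect("top",[(197,234),(214,233),(216,270),(198.5,272)],18))
print("B t",fitrect("top",[(230,222.5),(247,223.5),(244.5,270.5),(227,269.5)],18))
print("A s",fitrect("side",[(228,163.5),(236.3,173),(207.5,188),(199.5,178)],18))
print("B s",fitrect("side",[(251,177),(257.5,186),(219,203),(212,193)],18))
print("mat t",fitrect("top",[(160,209),(258,212.5),(254.5,299.5),(155,296.5)],4))
print("mat s",fitrect("side",[(233,140),(272,191.5),(197,225),(163.5,166.5)],4))
# pockets: stops (end-stop blobs centre) top: far/near
for nm,f,nr,L in(("long",(295,212),(293,276.3),150),("mid",(322.3,217.7),(320.8,272),125),("short",(349.5,223.3),(348.3,267.8),100)):
    a=unp("top",[f,nr],63); print("pk t",nm,a[:,:2].round(1).tolist(),(a.mean(0)).round(1),np.linalg.norm(a[0]-a[1]))
for nm,f,nr in(("long",(288.5,199.5),(233,225.5)),("mid",(298,219),(250,242)),("short",(308.5,240),(268,261))):
    a=unp("side",[f,nr],63); print("pk s",nm,a[:,:2].round(1).tolist(),(a.mean(0)).round(1),np.linalg.norm(a[0]-a[1]))
print("bed t",fitrect("top",[(280.5,209),(364.5,210),(362.5,281.5),(278.5,280.5)],60))
print("pad t",fitrect("top",[(304,158),(357,154),(361,192),(307,197)],4))
print("pad s",fitrect("side",[(337,197),(372.5,227.5),(344.5,248),(309,215)],4))
print("handle top t",fitrect("top",[(336,160.5),(343.5,159),(349,174),(341,176)],74))
print("sole t",fitrect("top",[(331,163.5),(348.5,159.5),(352,176.5),(335,180.5)],28))
print("sole s",fitrect("side",[(346.5,209),(363,220),(351.5,230),(337.5,218)],28))
im=cv2.imread("pics/side0.png"); crop(im,325,190,390,250,12,"s_blk.png",5);crop(im,270,250,430,400,5,"s_bin.png")
im=cv2.imread("pics/top0.png"); crop(im,325,150,370,190,14,"t_blk.png",5);crop(im,370,190,495,290,6,"t_bin.png")
E
```

```text
A t {'c': [472.0, 291.7], 'Lx': 100.2, 'Ly': 46.1, 'yaw_deg': 4.8, 'yaw2': 5.9}
B t {'c': [488.7, 210.0], 'Lx': 125.8, 'Ly': 46.3, 'yaw_deg': -1.5, 'yaw2': -2.4}
A s {'c': [472.0, 294.1], 'Lx': 99.3, 'Ly': 51.0, 'yaw_deg': 6.3, 'yaw2': 3.6}
B s {'c': [489.7, 214.0], 'Lx': 124.4, 'Ly': 44.8, 'yaw_deg': -0.7, 'yaw2': -0.2}
mat t {'c': [466.3, 293.0], 'Lx': 235.2, 'Ly': 266.6, 'yaw_deg': -0.7, 'yaw2': -1.0}
mat s {'c': [466.3, 297.6], 'Lx': 236.3, 'Ly': 271.4, 'yaw_deg': -0.5, 'yaw2': -1.0}
pk t long [[582.0, 55.1], [415.8, 56.6]] [498.9  55.9  63. ] 166.2003336634162
pk t mid [[568.4, -16.5], [427.9, -15.0]] [498.1 -15.7  63. ] 140.5378863641723
pk t short [[555.1, -87.9], [439.7, -86.1]] [497.4 -87.   63. ] 115.33486493597668
pk s long [[582.3, 61.3], [414.9, 61.5]] [498.6  61.4  63. ] 167.42660273030435
pk s mid [[568.3, -11.3], [427.6, -9.5]] [497.9 -10.4  63. ] 140.78252745055968
pk s short [[554.9, -84.1], [438.0, -84.0]] [496.5 -84.1  63. ] 116.93393348267033
bed t {'c': [497.3, -15.9], 'Lx': 185.5, 'Ly': 219.1, 'yaw_deg': -0.6, 'yaw2': 0.3}
pad t {'c': [688.8, -43.9], 'Lx': 107.8, 'Ly': 148.9, 'yaw_deg': 6.0, 'yaw2': 6.0}
pad s {'c': [688.2, -41.3], 'Lx': 106.8, 'Ly': 148.1, 'yaw_deg': 7.4, 'yaw2': 7.1}
handle top t {'c': [700.5, -66.4], 'Lx': 42.4, 'Ly': 20.8, 'yaw_deg': 19.7, 'yaw2': 14.0}
sole t {'c': [700.3, -67.9], 'Lx': 47.6, 'Ly': 48.3, 'yaw_deg': 13.1, 'yaw2': 14.3}
sole s {'c': [701.4, -63.9], 'Lx': 45.0, 'Ly': 56.8, 'yaw_deg': 15.3, 'yaw2': 11.7}
```

View pics/s_blk.png

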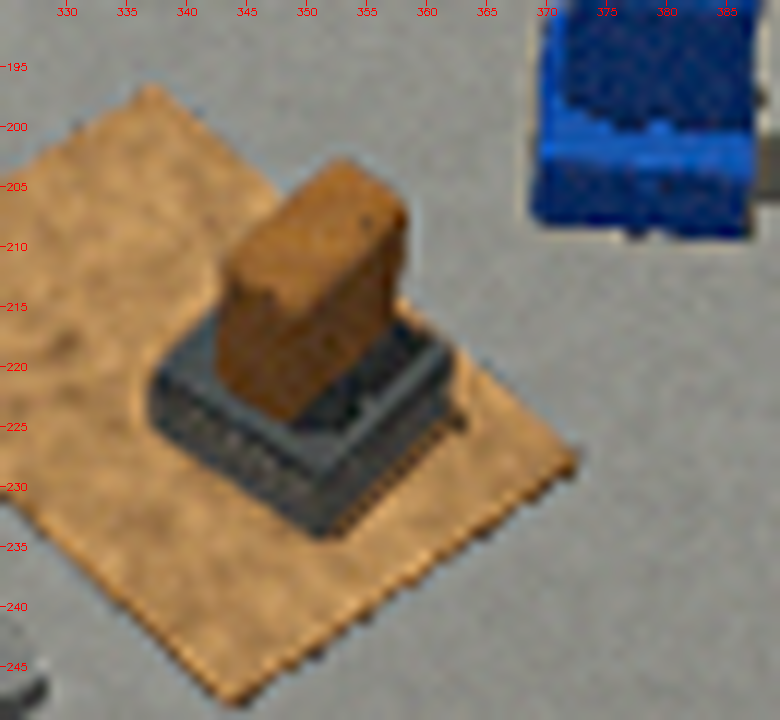

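View pics/t_blk.png

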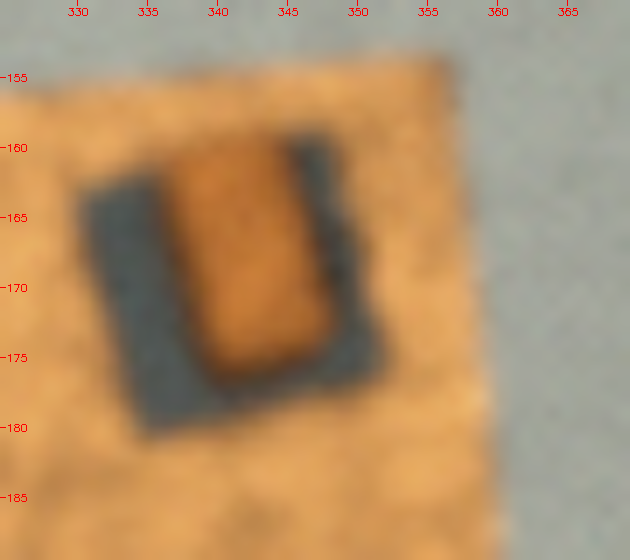

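View pics/t_bin.png

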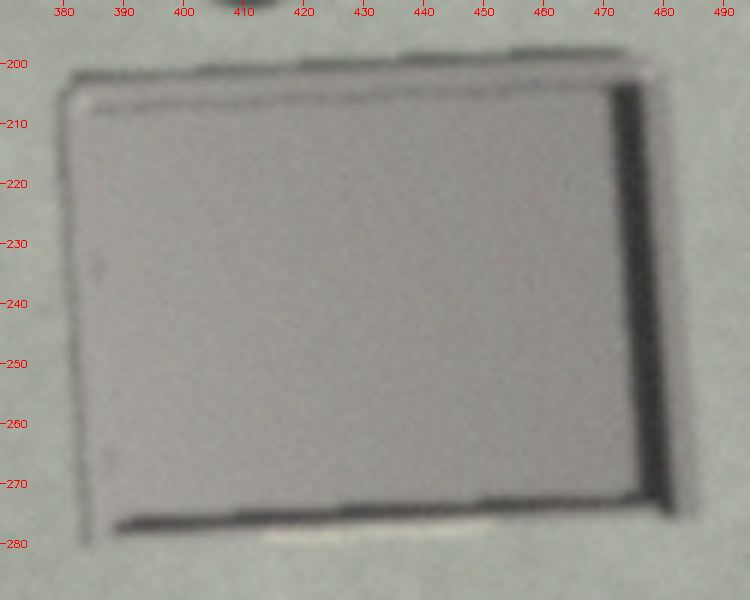

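View pics/s_bin.png

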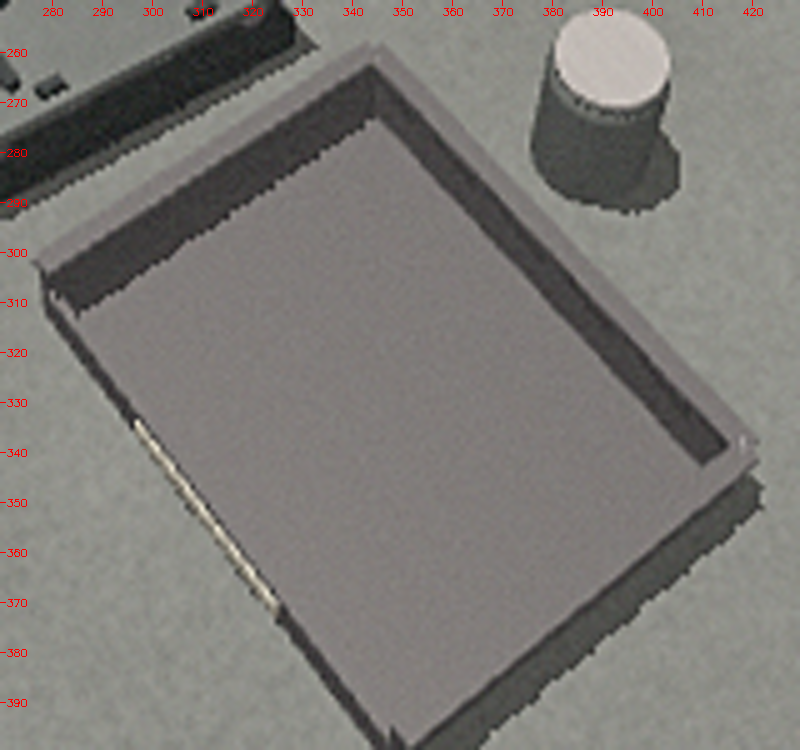

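Plates: left one at (206,253) measures 100 mm (plate_short), right one at (237,247) measures 125 mm (plate_mid); the 150 mm plate is absent. The block is the grey one with the orange handle at (342,169), standing on cork. I write a helper for moves and go to the short plate first.

```bash
cat >> h.py <<'E'
from scipy.spatial.transform import Rotation as Ro
def go(x,y,z,yaw=None):
    """print shift (m, tool axes) and yaw turn (deg) to reach world mm, tool-x world angle yaw (mod 180)"""
    s=read_state(); R=Ro.from_quat(s["ee_rot"]).as_matrix()
    d=R.T@(np.array([x,y,z])-s["position"])/1000
    a=np.degrees(np.arctan2(R[1,0],R[0,0])); t=0
    if yaw is not None:
        t=-((yaw-a+90)%180-90)
    print("clk %.2f pos %s a=%.2f tilt=%.2fdeg F %s w=%.1f"%(s["clock"],s["position"].round(1),a,np.degrees(np.arccos(-R[2,2])),s["contact_force"].round(1),s["gripper_width"]))
    print(" shift",d.round(4).tolist(),"turn %.1f"%t, "dist %.0f"%(1000*np.linalg.norm(d)), "j6 %.2f"%s["joints"][5])
E
python3 -c "
from h import *
go(472,293,90,5.2)"
```

```text
clk 0.10 pos [251.6 571.5 230.3] a=-23.78 tilt=0.11deg F [-0.4  0.3 -0.2] w=85.6
 shift [0.3139, 0.1658, 0.1407] turn -29.0 dist 382 j6 -0.26
```

Call:
send_rows(
  translation=[
    [0.04, 0.02, 0],
    [0.08, 0.042, 0],
    [0.12, 0.063, 0],
    [0.16, 0.085, 0.02],
    [0.2, 0.106, 0.05],
    [0.24, 0.127, 0.08],
    [0.28, 0.148, 0.11],
    [0.314, 0.166, 0.14],
    [0.314, 0.166, 0.14],
    [0.314, 0.166, 0.14],
  ],
  yaw=[-6, -12, -18, -24, -29, -29, -29, -29, -29, -29],
  fingers=[75, 75, 75, 75, 75, 75, 75, 75, 75, 75],
)

```text
clock: 1.1
position: [471.9, 290.7, 88.9]
ee_rot: [0.999, 0.044, -0.002, 0.002]
contact_force: [0.1, -0.2, 0.7]
gripper_width: 60.6
```

```bash
python3 -c "
from h import *
go(472,293,8,5.2)
im=get_image('top'); crop(im,150,190,270,305,6,'t1.png'); im=get_image('side'); crop(im,160,100,300,230,5,'s1.png')"
```

```text
clk 1.10 pos [471.9 290.7  88.9] a=5.05 tilt=0.35deg F [ 0.1 -0.2  0.7] w=60.6
 shift [0.0006, -0.0027, 0.0809] turn -0.1 dist 81 j6 0.81
```

View pics/s1.png

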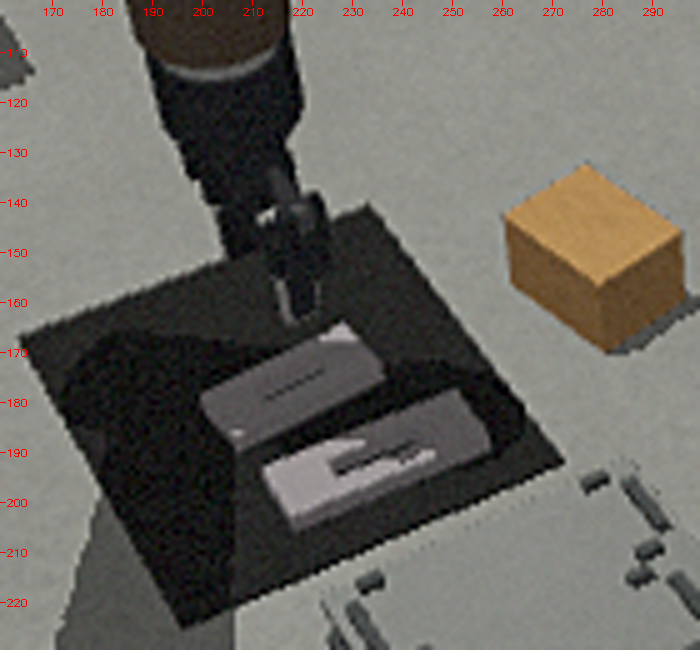

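View pics/t1.png

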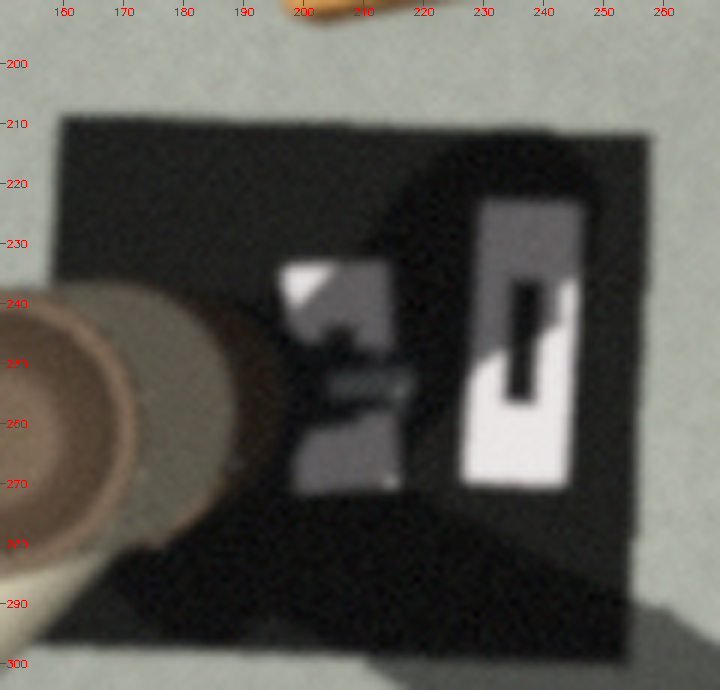

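Call:
send_rows(
  translation=[
    [0, -0.0025, 0.03],
    [0, -0.0025, 0.05],
    [0, -0.0025, 0.065],
    [0, -0.0025, 0.075],
    [0, -0.0025, 0.081],
    [0, -0.0025, 0.081],
    [0, -0.0025, 0.081],
  ],
  yaw=[0, 0, 0, 0, 0, 0, 0],
  fingers=[75, 75, 75, 75, 75, 75, 75],
)

```text
clock: 1.9
position: [472.5, 296.8, 11.1]
ee_rot: [0.999, 0.046, 0.001, 0.0]
contact_force: [0.8, 1.0, -0.5]
gripper_width: 60.5
```

```bash
python3 -c "
from h import *
go(472,293,7,5.2)"
```

```text
clk 1.90 pos [472.5 296.8  11.1] a=5.29 tilt=0.09deg F [ 0.8  1.  -0.5] w=60.5
 shift [-0.0008, 0.0037, 0.0041] turn 0.1 dist 6 j6 0.81
```

Call:
send_rows(
  translation=[
    [0, 0.0035, 0.003],
    [0, 0.0035, 0.003],
  ],
  yaw=[0, 0],
  fingers=[75, 75],
)

```text
clock: 2.1
position: [472.8, 293.0, 8.4]
ee_rot: [0.999, 0.046, 0.001, -0.0]
contact_force: [0.5, -0.6, 0.6]
gripper_width: 60.4
```

Call:
send_rows(
  translation=[
    [0, 0, 0],
    [0, 0, 0],
  ],
  yaw=[0, 0],
  fingers=[75, 75],
)

```text
clock: 2.3
position: [473.0, 292.9, 8.7]
ee_rot: [0.999, 0.046, 0.001, -0.0]
contact_force: [-0.3, 0.4, -0.0]
gripper_width: 60.3
```

Call:
send_rows(
  translation=[
    [0, 0, 0.002],
    [0, 0, 0.002],
    [0, 0, 0.002],
    [0, 0, 0.002],
    [0, 0, 0.002],
    [0, 0, 0.002],
    [0, 0, 0.002],
    [0, 0, 0.002],
  ],
  yaw=[0, 0, 0, 0, 0, 0, 0, 0],
  fingers=[90, 110, 130, 255, 255, 255, 255, 255],
)

```text
clock: 3.1
position: [473.0, 293.0, 6.9]
ee_rot: [0.999, 0.046, 0.001, -0.0]
contact_force: [-2.0, -1.1, 5.3]
gripper_width: 42.1
```

Call:
send_rows(
  translation=[
    [0, 0, -0.01],
    [0, 0, -0.03],
    [0, 0, -0.05],
    [0, 0, -0.07],
    [0, 0, -0.09],
    [0, 0, -0.09],
    [0, 0, -0.09],
    [0, 0, -0.09],
  ],
  yaw=[0, 0, 0, 0, 0, 0, 0, 0],
  fingers=[255, 255, 255, 255, 255, 255, 255, 255],
)

```text
clock: 3.9
position: [472.0, 292.2, 95.6]
ee_rot: [0.999, 0.046, 0.0, 0.0]
contact_force: [-0.3, -0.2, -1.8]
gripper_width: 42.5
```

```bash
python3 -c "
from h import *
go(497,-85.5,96,-0.6)
im=get_image('top'); crop(im,150,190,270,305,6,'t2.png'); im=get_image('side'); crop(im,160,100,300,230,5,'s2.png')"
```

```text
clk 3.90 pos [472.  292.2  95.6] a=5.24 tilt=0.05deg F [-0.3 -0.2 -1.8] w=42.5
 shift [-0.0096, 0.3784, -0.0001] turn 5.8 dist 379 j6 0.81
```

View pics/s2.png

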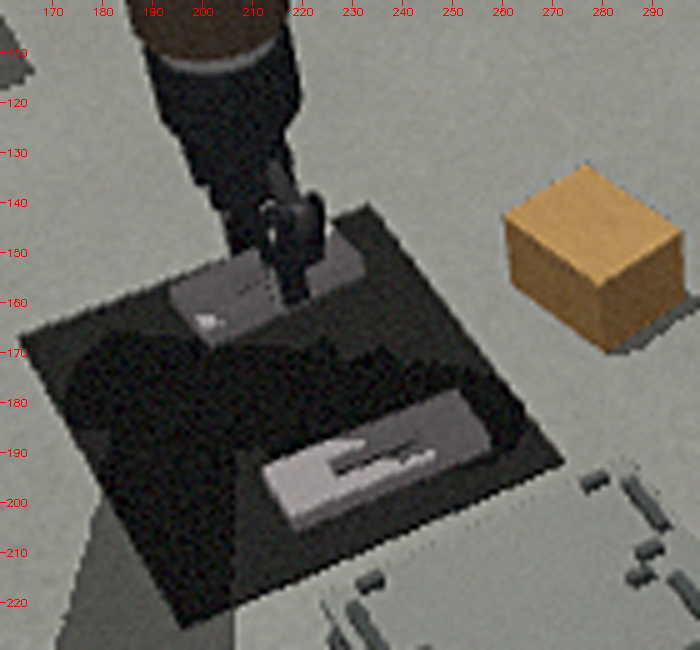

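The short plate is held level, at (213,158) in the side view. I carry it over the short pocket.

Call:
send_rows(
  translation=[
    [-0.001, 0.02, -0.005],
    [-0.002, 0.06, -0.01],
    [-0.003, 0.1, -0.01],
    [-0.004, 0.14, -0.01],
    [-0.005, 0.18, -0.01],
    [-0.006, 0.22, -0.01],
    [-0.007, 0.26, -0.01],
    [-0.008, 0.3, -0.01],
    [-0.009, 0.335, -0.01],
    [-0.0095, 0.36, -0.01],
    [-0.0095, 0.378, -0.01],
    [-0.0095, 0.378, -0.005],
  ],
  yaw=[0, 1, 2, 3, 4, 5, 5.8, 5.8, 5.8, 5.8, 5.8, 5.8],
  fingers=[255, 255, 255, 255, 255, 255, 255, 255, 255, 255, 255, 255],
)

```text
clock: 5.2
position: [497.0, -87.3, 101.0]
ee_rot: [1.0, -0.007, 0.0, 0.001]
contact_force: [0.1, 0.1, -2.3]
gripper_width: 42.2
```

Call:
send_rows(
  translation=[
    [0, 0, 0],
    [0, 0, 0],
    [0, 0, 0],
  ],
  yaw=[0, 0, 0],
  fingers=[255, 255, 255],
)

```text
clock: 5.5
position: [496.9, -86.8, 101.0]
ee_rot: [1.0, -0.006, 0.0, 0.001]
contact_force: [0.4, 0.5, -1.7]
gripper_width: 42.2
```

```bash
python3 -c "
from h import *
go(497,-85.5,80,-0.6)"
```

```text
clk 5.50 pos [496.9 -86.8 101. ] a=-0.70 tilt=0.07deg F [ 0.4  0.5 -1.7] w=42.2
 shift [0.0001, -0.0013, 0.0209] turn -0.1 dist 21 j6 1.41
```

Call:
send_rows(
  translation=[
    [0, -0.001, 0.01],
    [0, -0.001, 0.02],
    [0, -0.001, 0.027],
    [0, -0.001, 0.027],
    [0, -0.001, 0.027],
  ],
  yaw=[0, 0, 0, 0, 0],
  fingers=[255, 255, 255, 255, 255],
)

```text
clock: 6.0
position: [496.9, -85.8, 73.5]
ee_rot: [1.0, -0.006, -0.0, 0.001]
contact_force: [0.4, -0.1, -1.8]
gripper_width: 42.4
```

```bash
python3 -c "
from h import *
go(497,-85.5,66,-0.6)
im=get_image('top'); cv2.imwrite('pics/top3.png',im); crop(im,270,195,380,290,7,'t3.png'); im=get_image('side'); cv2.imwrite('pics/side3.png',im); crop(im,220,185,340,295,6,'s3.png')"
```

```text
clk 6.00 pos [496.9 -85.8  73.5] a=-0.68 tilt=0.09deg F [ 0.4 -0.1 -1.8] w=42.4
 shift [0.0001, -0.0003, 0.0075] turn -0.1 dist 8 j6 1.40
```

View pics/s3.png

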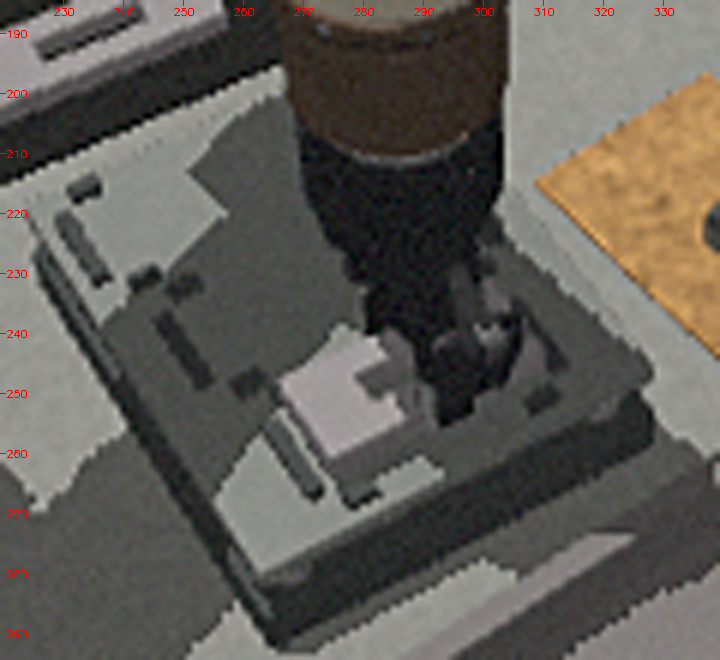

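View pics/t3.png

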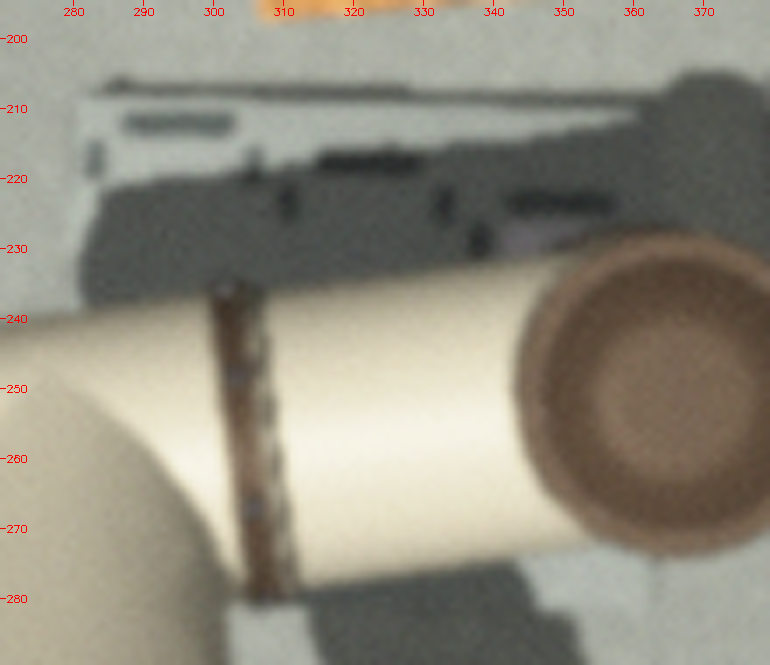

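```bash
python3 -c "
from h import *
im=cv2.imread('pics/side3.png'); crop(im,255,230,305,275,14,'s3b.png',5)
im=cv2.imread('pics/top3.png'); crop(im,330,210,370,240,16,'t3b.png',5)
print(proj('side',rect(497,-85.8,0,100,44,84.5)).round(1).tolist(), proj('side',rect(497,-85.8,0,100,44,70.5)).round(1).tolist())
"
```

```text
[[301.5, 230.8], [310.9, 242.8], [275.5, 261.3], [266.6, 248.5]] [[301.6, 234.2], [310.9, 246.1], [275.9, 264.6], [267.0, 251.8]]
```

View pics/s3b.png

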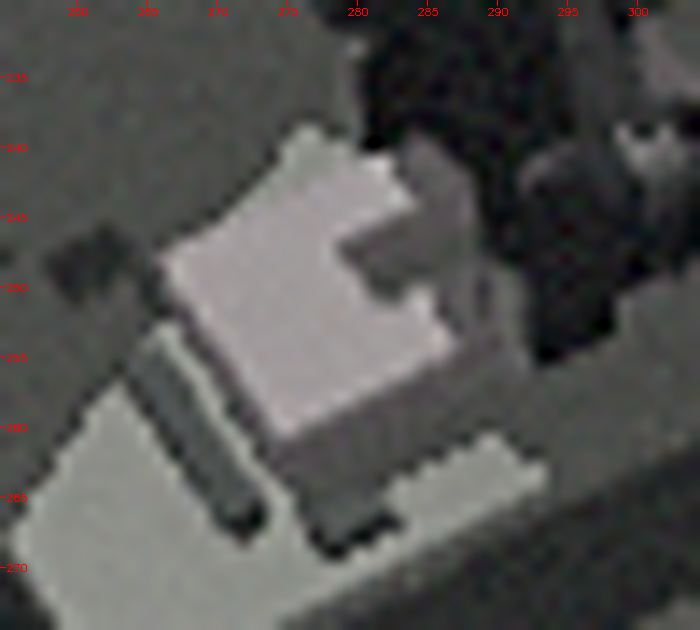

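View pics/t3b.png

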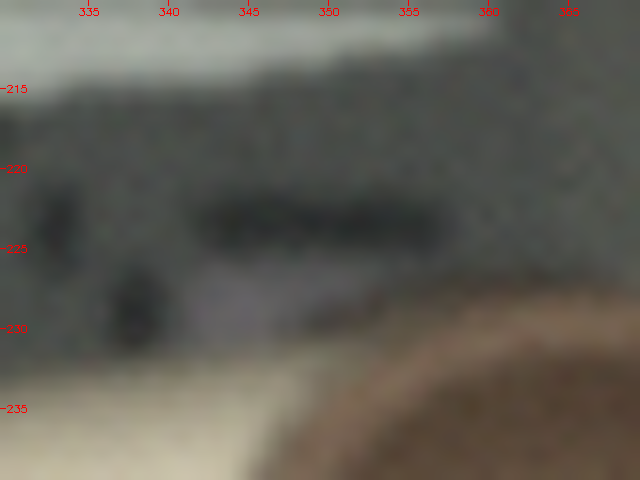

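```bash
python3 -c "
from h import *
print(unp('top',[(341.2,225.5)],84.5), proj('top',[[547,-63.8,84.5]]))
print(unp('side',[(266,248),(274.8,260.5)],84.5).mean(0))
go(497,-86.6,66,-0.6)
"
```

```text
[[548.52938074 -64.65088668  84.5       ]] [[340.86043793 226.09186109]]
[446.65595828 -83.26682303  84.5       ]
clk 6.10 pos [497.2 -85.8  74.1] a=-0.69 tilt=0.09deg F [ 0.2  0.5 -1.4] w=42.1
 shift [-0.0002, 0.0008, 0.0081] turn -0.1 dist 8 j6 1.40
```

Call:
send_rows(
  translation=[
    [-0.0005, 0.0007, 0],
    [-0.0005, 0.0007, 0.002],
    [-0.0005, 0.0007, 0.004],
    [-0.0005, 0.0007, 0.006],
    [-0.0005, 0.0007, 0.008],
    [-0.0005, 0.0007, 0.009],
    [-0.0005, 0.0007, 0.009],
    [-0.0005, 0.0007, 0.009],
  ],
  yaw=[0, 0, 0, 0, 0, 0, 0, 0],
  fingers=[255, 255, 255, 255, 255, 255, 255, 255],
)

```text
clock: 6.9
position: [496.8, -86.5, 65.1]
ee_rot: [1.0, -0.006, 0.0, 0.001]
contact_force: [-1.2, 0.3, -1.4]
gripper_width: 42.1
```

Call:
send_rows(
  translation=[
    [0, 0, 0.001],
    [0, 0, 0.0015],
    [0, 0, 0.002],
    [0, 0, 0.002],
    [0, 0, 0.002],
  ],
  yaw=[0, 0, 0, 0, 0],
  fingers=[255, 255, 255, 255, 255],
)

```text
clock: 7.4
position: [496.8, -86.5, 63.1]
ee_rot: [1.0, -0.006, 0.0, 0.001]
contact_force: [0.7, 0.9, -0.9]
gripper_width: 42.2
```

Call:
send_rows(
  translation=[
    [0, 0, 0],
    [0, 0, 0],
    [0, 0, 0],
    [0, 0, 0],
    [0, 0, 0],
    [0, 0, 0],
    [0, 0, -0.02],
    [0, 0, -0.05],
    [0, 0, -0.09],
    [0, 0, -0.12],
  ],
  yaw=[0, 0, 0, 0, 0, 0, 0, 0, 0, 0],
  fingers=[105, 90, 75, 75, 75, 75, 75, 75, 75, 75],
)

```text
clock: 8.4
position: [497.1, -86.4, 185.3]
ee_rot: [1.0, -0.006, 0.001, 0.001]
contact_force: [0.8, -0.2, 1.0]
gripper_width: 60.7
```

```bash
python3 -c "
from h import *
go(489,212.5,110,-1.3)"
```

```text
clk 8.40 pos [497.1 -86.4 185.3] a=-0.67 tilt=0.19deg F [ 0.8 -0.2  1. ] w=60.7
 shift [-0.0118, -0.2989, 0.0749] turn 0.6 dist 308 j6 1.41
```

Call:
send_rows(
  translation=[
    [-0.001, -0.03, 0],
    [-0.002, -0.07, 0.01],
    [-0.004, -0.11, 0.02],
    [-0.006, -0.15, 0.03],
    [-0.008, -0.19, 0.04],
    [-0.01, -0.23, 0.05],
    [-0.012, -0.265, 0.06],
    [-0.012, -0.29, 0.07],
    [-0.012, -0.2975, 0.075],
    [-0.012, -0.2975, 0.075],
    [-0.012, -0.2975, 0.075],
  ],
  yaw=[0, 0, 0, 0, 0.3, 0.6, 0.6, 0.6, 0.6, 0.6, 0.6],
  fingers=[75, 75, 75, 75, 75, 75, 75, 75, 75, 75, 75],
)

```text
clock: 9.5
position: [488.7, 210.4, 109.9]
ee_rot: [1.0, -0.011, 0.001, 0.001]
contact_force: [0.5, 0.3, 0.1]
gripper_width: 60.1
```

```bash
python3 -c "
from h import *
go(489,211,7,-1.3)
im=get_image('top'); cv2.imwrite('pics/top4.png',im); crop(im,150,195,380,300,3,'t4.png',20); im=get_image('side'); cv2.imwrite('pics/side4.png',im); crop(im,160,130,340,295,4,'s4.png')"
```

```text
clk 9.50 pos [488.7 210.4 109.9] a=-1.30 tilt=0.18deg F [0.5 0.3 0.1] w=60.1
 shift [0.0, -0.0008, 0.1029] turn 0.0 dist 103 j6 0.83
```

View pics/s4.png

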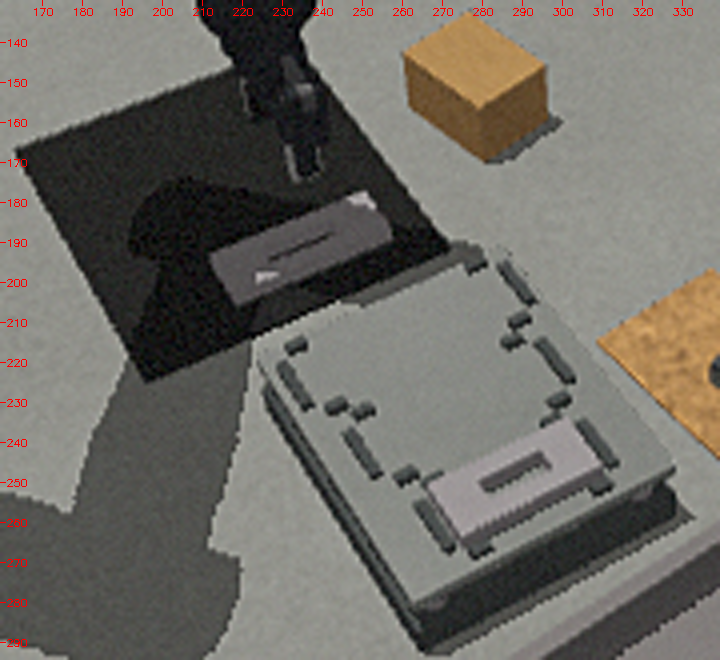

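View pics/t4.png

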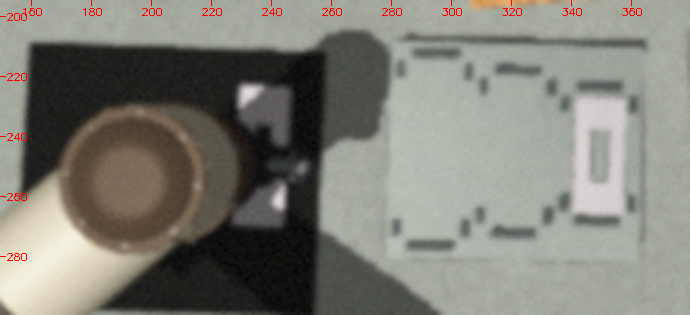

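The short plate lies in its pocket at (349,245 top; 290,250 side), between the lugs. The mid plate is still at (237,247 top). I pick it now.

Call:
send_rows(
  translation=[
    [0, -0.0008, 0.03],
    [0, -0.0008, 0.06],
    [0, -0.0008, 0.085],
    [0, -0.0008, 0.098],
    [0, -0.0008, 0.102],
    [0, -0.0008, 0.102],
    [0, -0.0008, 0.102],
    [0, -0.0008, 0.102],
  ],
  yaw=[0, 0, 0, 0, 0, 0, 0, 0],
  fingers=[75, 75, 75, 75, 75, 75, 75, 75],
)

```text
clock: 10.4
position: [490.0, 211.2, 9.5]
ee_rot: [1.0, -0.012, 0.003, -0.0]
contact_force: [-0.1, -0.3, 1.2]
gripper_width: 60.0
```

```bash
python3 -c "
from h import *
go(489,211,7,-1.3)"
```

```text
clk 10.40 pos [490.  211.2   9.5] a=-1.36 tilt=0.30deg F [-0.1 -0.3  1.2] w=60.0
 shift [-0.001, 0.0002, 0.0025] turn -0.1 dist 3 j6 0.83
```

Call:
send_rows(
  translation=[
    [-0.001, 0, 0.0025],
    [-0.001, 0, 0.0025],
    [-0.001, 0, 0.0025],
    [-0.001, 0, 0.0025],
    [-0.001, 0, 0.0025],
    [-0.001, 0, 0.0025],
    [-0.001, 0, 0.0025],
    [-0.001, 0, 0.0025],
  ],
  yaw=[0, 0, 0, 0, 0, 0, 0, 0],
  fingers=[85, 100, 120, 255, 255, 255, 255, 255],
)

```text
clock: 11.2
position: [489.3, 211.5, 7.7]
ee_rot: [1.0, -0.012, 0.003, -0.0]
contact_force: [-1.5, 0.2, 5.4]
gripper_width: 42.0
```

Call:
send_rows(
  translation=[
    [0, 0, -0.01],
    [0, 0, -0.03],
    [0, 0, -0.05],
    [0, 0, -0.07],
    [0, 0, -0.095],
    [0, 0, -0.095],
    [0, 0, -0.095],
    [0, 0, -0.095],
  ],
  yaw=[0, 0, 0, 0, 0, 0, 0, 0],
  fingers=[255, 255, 255, 255, 255, 255, 255, 255],
)

```text
clock: 12.0
position: [487.8, 210.8, 101.7]
ee_rot: [1.0, -0.012, 0.002, 0.0]
contact_force: [-0.4, 0.7, -1.7]
gripper_width: 42.2
```

```bash
python3 -c "
from h import *
go(497.3,-14.5,100,-0.6)"
```

```text
clk 12.00 pos [487.8 210.8 101.7] a=-1.35 tilt=0.22deg F [-0.4  0.7 -1.7] w=42.2
 shift [0.0148, 0.225, 0.0018] turn -0.8 dist 226 j6 0.83
```

Call:
send_rows(
  translation=[
    [0.001, 0.02, 0],
    [0.003, 0.05, 0],
    [0.005, 0.08, 0],
    [0.007, 0.11, 0],
    [0.009, 0.14, 0],
    [0.011, 0.17, 0],
    [0.013, 0.195, 0],
    [0.015, 0.215, 0],
    [0.015, 0.225, 0],
    [0.015, 0.225, 0],
    [0.015, 0.225, 0],
    [0.015, 0.225, 0],
  ],
  yaw=[0, 0, 0, -0.3, -0.5, -0.7, -0.7, -0.7, -0.7, -0.7, -0.7, -0.7],
  fingers=[255, 255, 255, 255, 255, 255, 255, 255, 255, 255, 255, 255],
)

```text
clock: 13.2
position: [497.5, -13.7, 101.6]
ee_rot: [1.0, -0.005, 0.002, 0.0]
contact_force: [1.3, -0.3, -2.1]
gripper_width: 42.5
```

Call:
send_rows(
  translation=[
    [0, 0, 0.01],
    [0, 0, 0.02],
    [0, 0, 0.026],
    [0, 0, 0.026],
    [0, 0, 0.026],
  ],
  yaw=[0, 0, 0, 0, 0],
  fingers=[255, 255, 255, 255, 255],
)

```text
clock: 13.7
position: [497.6, -13.7, 75.3]
ee_rot: [1.0, -0.005, 0.002, 0.0]
contact_force: [0.7, 0.8, -1.5]
gripper_width: 42.1
```

```bash
python3 -c "
from h import *
go(498,-14.5,67,-0.6)
im=get_image('top'); cv2.imwrite('pics/top5.png',im); im=get_image('side'); cv2.imwrite('pics/side5.png',im); crop(im,225,190,325,275,8,'s5.png')
s=read_state()['position'];print(proj('side',rect(s[0]-.4,s[1],-.01,125,44,s[2]-3.7+14)).round(1).tolist())"
```

```text
clk 13.70 pos [497.6 -13.7  75.3] a=-0.58 tilt=0.18deg F [ 0.7  0.8 -1.5] w=42.1
 shift [0.0004, 0.0008, 0.0083] turn 0.0 dist 8 j6 1.26
[[291.3, 210.0], [300.0, 221.1], [256.5, 242.3], [248.4, 230.2]]
```

View pics/s5.png

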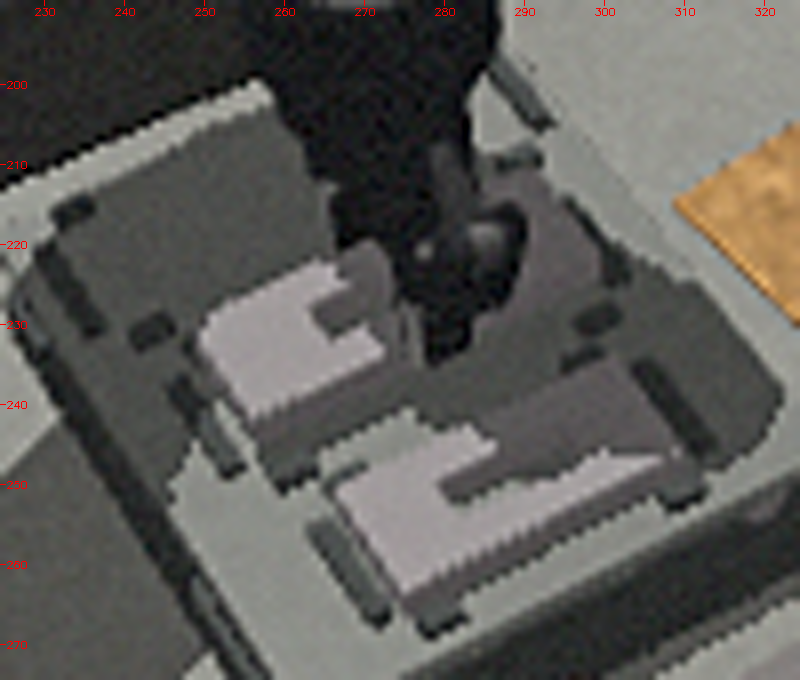

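```bash
python3 -c "
from h import *
im=cv2.imread('pics/side5.png'); crop(im,240,215,300,258,13,'s5b.png',5)
im=cv2.imread('pics/top5.png'); crop(im,270,200,370,285,7,'t5.png')
"
```

```text
(no output)
```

View pics/s5b.png

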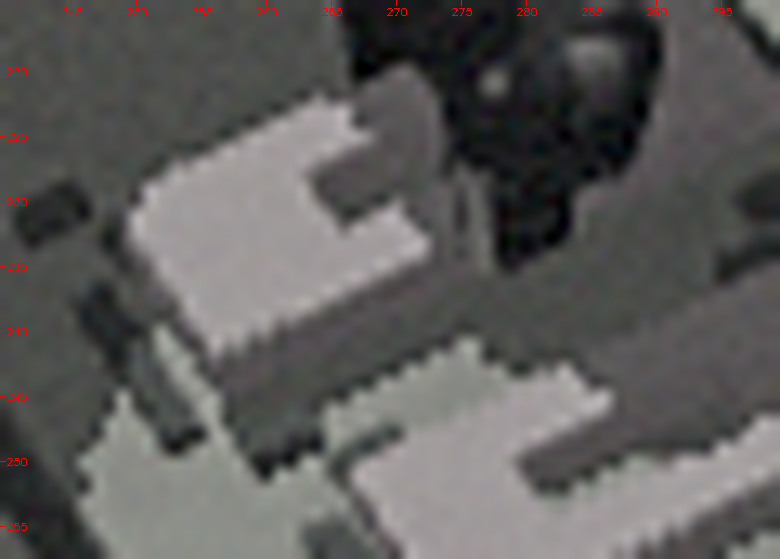

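View pics/t5.png

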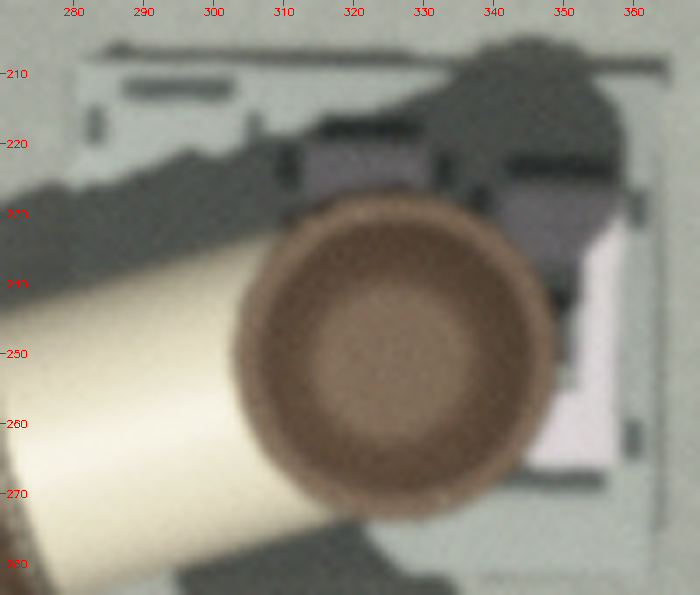

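```bash
python3 -c "
from h import *
im=cv2.imread('pics/top5.png').astype(float); im0=cv2.imread('pics/top0.png').astype(float)
# purple-ness of plate in shadow: R-G
d=(im[:,:,2]-im[:,:,1])
print('R-G', d[222:226,305:340].mean(0).round(0).astype(int).tolist())
print('gray',im[222:226,305:340].mean((0,2)).round(0).astype(int).tolist())
print('rows', d[213:230,316:328].mean(1).round(0).astype(int).tolist())
print('empty gray lug rows',im0[221:226,305:340].mean((0,2)).round(0).astype(int).tolist())
s=read_state()['position'];print(proj('top',rect(s[0]-.4,s[1],-.01,125,44,s[2]-3.7+14)).round(1).tolist())
print('short now: ', (im[:,:,2]-im[:,:,1])[256:262,335:370].mean(0).round(0).astype(int).tolist())
"
```

```text
R-G [-2, -3, -4, -3, -4, -4, -4, -3, -1, 2, 1, 2, 2, 2, 1, 1, 2, 3, 2, 2, 3, 2, 3, 2, 3, 0, -1, -4, -4, -4, -6, -3, -3, -3, -2]
gray [77, 78, 76, 74, 63, 54, 52, 62, 80, 94, 95, 97, 97, 96, 96, 98, 95, 93, 96, 93, 93, 93, 94, 96, 93, 87, 73, 58, 48, 56, 64, 70, 73, 75, 74]
rows [-6, -5, -4, -4, -4, -4, -3, -2, 0, 2, 2, 2, 3, 4, 8, 13, 16]
empty gray lug rows [164, 162, 164, 165, 148, 120, 112, 133, 158, 168, 170, 170, 169, 169, 168, 167, 165, 166, 167, 166, 166, 165, 165, 163, 166, 162, 148, 125, 107, 103, 125, 150, 160, 161, 160]
[[313.1, 220.4], [330.2, 220.9], [329.0, 270.2], [311.6, 269.7]]
short now:  [18, 19, 18, 18, 16, 16, 16, 16, 16, 18, 18, 17, 14, 10, 7, 6, 5, 6, 5, 5, 6, 5, 3, -1, -5, -6, -7, -6, -6, -5, -5, -5, -5, -5, -4]
```

```bash
python3 -c "
from h import *
print(unp('top',[(322.2,223.5)],64),unp('top',[(321.8,223.5)],85.6))
for nm,l,r in (('far',310.9,333.6),('nearlug',309.6,332.2)):
  v=223.5 if nm=='far' else 266.5
  print(nm,unp('top',[(l,v),(r,v)],64)[:,1].round(1))
for nm,l,r in (('far',338,360.4),('nearlug',337.6,359.8)):
  v=229 if nm=='far' else 262
  print('short',nm,unp('top',[(l,v),(r,v)],64)[:,1].round(1))
"
```

```text
[[553.25050491 -16.44662316  64.        ]] [[552.74151889 -14.80421954  85.6       ]]
far [ 13.  -46.2]
nearlug [ 14.3 -44.2]
short far [ -57.9 -116.4]
short nearlug [ -58.1 -115.7]
```

Call:
send_rows(
  translation=[
    [0.0003, 0.0008, 0.002],
    [0.0003, 0.0008, 0.005],
    [0.0003, 0.0008, 0.007],
    [0.0003, 0.0008, 0.009],
    [0.0003, 0.0008, 0.0105],
    [0.0003, 0.0008, 0.0115],
    [0.0003, 0.0008, 0.0115],
    [0.0003, 0.0008, 0.0115],
  ],
  yaw=[0, 0, 0, 0, 0, 0, 0, 0],
  fingers=[255, 255, 255, 255, 255, 255, 255, 255],
)

```text
clock: 14.6
position: [498.3, -14.5, 64.3]
ee_rot: [1.0, -0.005, 0.002, 0.0]
contact_force: [0.2, 0.1, -0.3]
gripper_width: 42.2
```

Call:
send_rows(
  translation=[
    [0, 0, 0],
    [0, 0, 0],
    [0, 0, 0],
    [0, 0, 0],
    [0, 0, 0],
    [0, 0, 0],
    [0, 0, -0.02],
    [0, 0, -0.05],
    [0, 0, -0.09],
    [0, 0, -0.12],
  ],
  yaw=[0, 0, 0, 0, 0, 0, 0, 0, 0, 0],
  fingers=[105, 90, 75, 75, 75, 75, 75, 75, 75, 75],
)

```text
clock: 15.6
position: [498.2, -14.4, 186.6]
ee_rot: [1.0, -0.005, 0.003, 0.0]
contact_force: [1.3, -0.4, -0.8]
gripper_width: 60.3
```

```bash
python3 -c "
from h import *
go(600,-120,190,None)"
```

```text
clk 15.60 pos [498.2 -14.4 186.6] a=-0.56 tilt=0.35deg F [ 1.3 -0.4 -0.8] w=60.3
 shift [0.1028, 0.1046, -0.0028] turn 0.0 dist 147 j6 1.26
```

Call:
send_rows(
  translation=[
    [0.005, -0.03, 0],
    [0.01, -0.07, 0],
    [0.02, -0.11, 0],
    [0.03, -0.15, 0],
    [0.04, -0.18, 0],
    [0.05, -0.2, 0],
    [0.05, -0.2, 0],
  ],
  yaw=[0, 0, 0, 0, 0, 0, 0],
  fingers=[75, 75, 75, 75, 75, 75, 75],
)

```text
clock: 16.3
position: [551.1, 187.6, 186.3]
ee_rot: [1.0, -0.004, 0.003, 0.0]
contact_force: [-0.8, -0.7, -0.2]
gripper_width: 60.1
```

```bash
python3 -c "
from h import *
im=get_image('top'); cv2.imwrite('pics/top6.png',im); crop(im,270,140,380,290,5,'t6.png'); im=get_image('side'); cv2.imwrite('pics/side6.png',im); crop(im,225,185,385,295,5,'s6.png')"
```

```text
(no output)
```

View pics/s6.png

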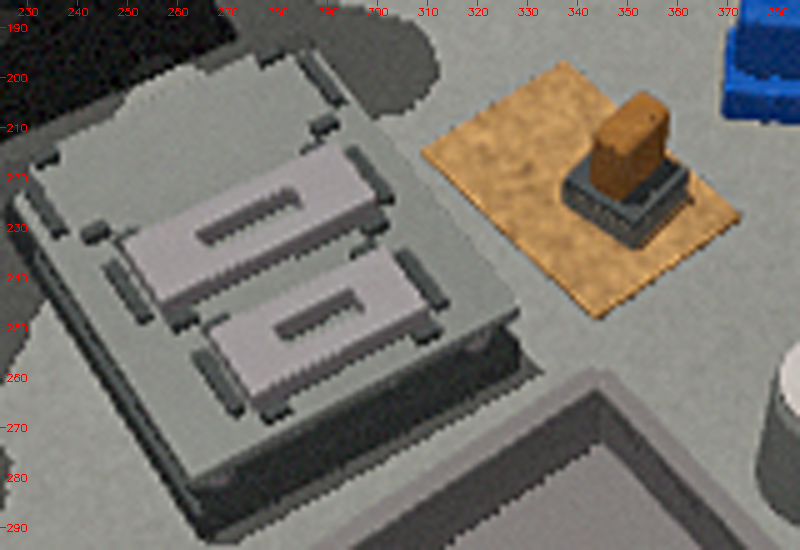

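View pics/t6.png

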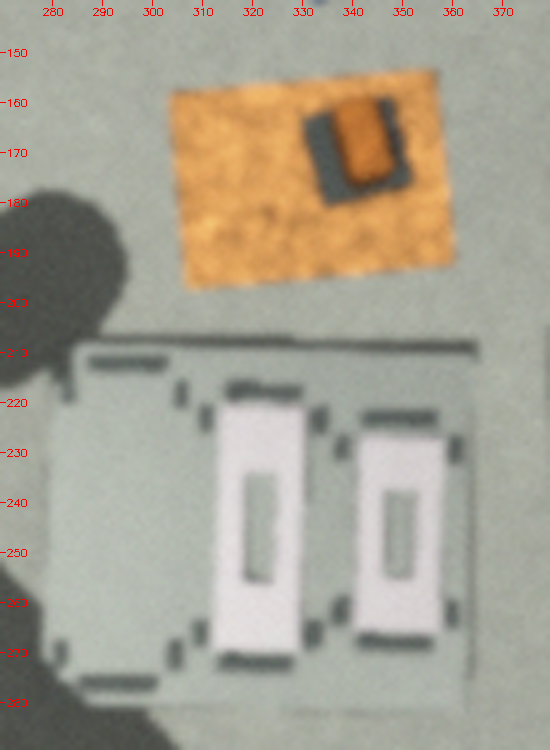

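Both plates sit in their pockets between all lugs (top: mid at (321,244), short at (349,245)). The block is still at (342,168) on cork. I fetch it now.

```bash
python3 -c "
from h import *
go(700.5,-66.5,140,14)"
```

```text
clk 16.40 pos [549.8 185.1 186.3] a=-0.54 tilt=0.29deg F [ 0.3 -0.1  0.7] w=60.3
 shift [0.1528, 0.2502, 0.0473] turn -14.5 dist 297 j6 0.95
```

Call:
send_rows(
  translation=[
    [0.01, 0.02, 0],
    [0.03, 0.05, 0],
    [0.05, 0.085, 0],
    [0.07, 0.12, 0],
    [0.09, 0.15, 0],
    [0.11, 0.185, 0.01],
    [0.13, 0.215, 0.02],
    [0.145, 0.24, 0.035],
    [0.153, 0.25, 0.047],
    [0.153, 0.25, 0.047],
    [0.153, 0.25, 0.047],
    [0.153, 0.25, 0.047],
  ],
  yaw=[-2, -5, -8, -11, -14.5, -14.5, -14.5, -14.5, -14.5, -14.5, -14.5, -14.5],
  fingers=[75, 75, 75, 75, 75, 75, 75, 75, 75, 75, 75, 75],
)

```text
clock: 17.6
position: [700.5, -65.5, 141.4]
ee_rot: [0.993, 0.122, 0.003, 0.001]
contact_force: [0.4, -0.2, 0.6]
gripper_width: 60.5
```

```bash
python3 -c "
from h import *
go(700.5,-66.5,34,14)"
```

```text
clk 17.60 pos [700.5 -65.5 141.4] a=14.03 tilt=0.36deg F [ 0.4 -0.2  0.6] w=60.5
 shift [-0.0009, 0.0007, 0.1074] turn 0.0 dist 107 j6 1.68
```

Call:
send_rows(
  translation=[
    [-0.001, 0.0007, 0.03],
    [-0.001, 0.0007, 0.055],
    [-0.001, 0.0007, 0.075],
    [-0.001, 0.0007, 0.09],
    [-0.001, 0.0007, 0.1],
    [-0.001, 0.0007, 0.105],
    [-0.001, 0.0007, 0.105],
    [-0.001, 0.0007, 0.105],
  ],
  yaw=[0, 0, 0, 0, 0, 0, 0, 0],
  fingers=[75, 75, 75, 75, 75, 75, 75, 75],
)

```text
clock: 18.4
position: [701.1, -66.5, 37.4]
ee_rot: [0.992, 0.122, 0.004, 0.001]
contact_force: [-0.8, -0.4, -0.4]
gripper_width: 60.2
```

```bash
python3 -c "
from h import *
go(700.5,-66.5,34,14)"
```

```text
clk 18.40 pos [701.1 -66.5  37.4] a=14.05 tilt=0.46deg F [-0.8 -0.4 -0.4] w=60.2
 shift [-0.0006, -0.0001, 0.0034] turn 0.0 dist 3 j6 1.68
```

Call:
send_rows(
  translation=[
    [0, 0, 0.0025],
    [0, 0, 0.0025],
    [0, 0, 0.0025],
    [0, 0, 0.0025],
    [0, 0, 0.0025],
    [0, 0, 0.0025],
    [0, 0, 0.0025],
    [0, 0, 0.0025],
    [0, 0, 0.0025],
    [0, 0, 0.0025],
  ],
  yaw=[0, 0, 0, 0, 0, 0, 0, 0, 0, 0],
  fingers=[100, 120, 140, 155, 170, 255, 255, 255, 255, 255],
)

```text
clock: 19.4
position: [701.2, -66.4, 35.2]
ee_rot: [0.992, 0.122, 0.004, 0.001]
contact_force: [-0.5, 0.3, 2.0]
gripper_width: 23.0
```

Call:
send_rows(
  translation=[
    [0, 0, -0.01],
    [0, 0, -0.03],
    [0, 0, -0.06],
    [0, 0, -0.09],
    [0, 0, -0.11],
    [0, 0, -0.11],
    [0, 0, -0.11],
  ],
  yaw=[0, 0, 0, 0, 0, 0, 0],
  fingers=[255, 255, 255, 255, 255, 255, 255],
)

```text
clock: 20.1
position: [699.5, -66.1, 144.3]
ee_rot: [0.993, 0.122, 0.003, 0.0]
contact_force: [-0.9, -0.1, -3.1]
gripper_width: 23.4
```

```bash
python3 -c "
from h import *
go(469,-86.3,140,-0.6)
im=get_image('side'); cv2.imwrite('pics/side7.png',im); crop(im,300,110,400,240,6,'s7.png')"
```

```text
clk 20.10 pos [699.5 -66.1 144.3] a=14.02 tilt=0.39deg F [-0.9 -0.1 -3.1] w=23.4
 shift [-0.2285, -0.0363, 0.0027] turn 14.6 dist 231 j6 1.68
```

View pics/s7.png

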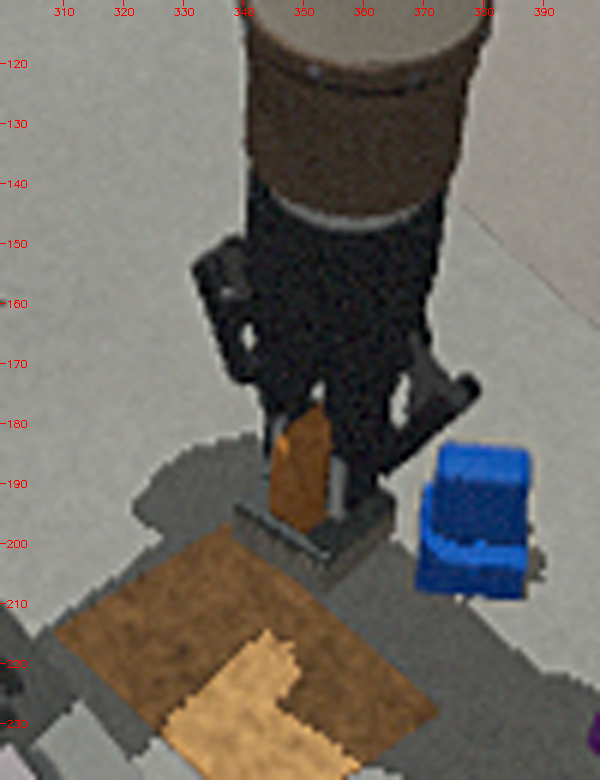

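The block is held upright, with its sole at (350,198) in the side view. I carry it above the near end of the short plate.

Call:
send_rows(
  translation=[
    [-0.01, 0, 0],
    [-0.035, -0.004, 0],
    [-0.06, -0.008, 0],
    [-0.085, -0.012, 0],
    [-0.11, -0.016, 0],
    [-0.135, -0.02, 0],
    [-0.16, -0.025, 0],
    [-0.185, -0.03, 0],
    [-0.21, -0.034, 0],
    [-0.2275, -0.0363, 0],
    [-0.2275, -0.0363, 0.01],
    [-0.2275, -0.0363, 0.02],
  ],
  yaw=[1, 3, 5, 7, 9, 11, 13, 14.6, 14.6, 14.6, 14.6, 14.6],
  fingers=[255, 255, 255, 255, 255, 255, 255, 255, 255, 255, 255, 255],
)

```text
clock: 21.35
position: [469.1, -86.2, 120.9]
ee_rot: [1.0, -0.005, 0.002, 0.0]
contact_force: [-0.2, 0.2, -3.6]
gripper_width: 23.7
```

Call:
send_rows(
  translation=[
    [0, 0, 0],
    [0, 0, 0],
    [0, 0, 0],
  ],
  yaw=[0, 0, 0],
  fingers=[255, 255, 255],
)

```text
clock: 21.65
position: [469.8, -86.1, 120.6]
ee_rot: [1.0, -0.005, 0.002, 0.0]
contact_force: [-1.3, -0.3, -2.1]
gripper_width: 23.6
```

```bash
python3 -c "
from h import *
go(470,-86.4,109,-0.6)
im=get_image('side'); cv2.imwrite('pics/side8.png',im); crop(im,220,170,340,295,6,'s8.png')"
```

```text
clk 21.65 pos [469.8 -86.1 120.6] a=-0.58 tilt=0.21deg F [-1.3 -0.3 -2.1] w=23.6
 shift [0.0002, 0.0003, 0.0116] turn 0.0 dist 12 j6 1.40
```

View pics/s8.png

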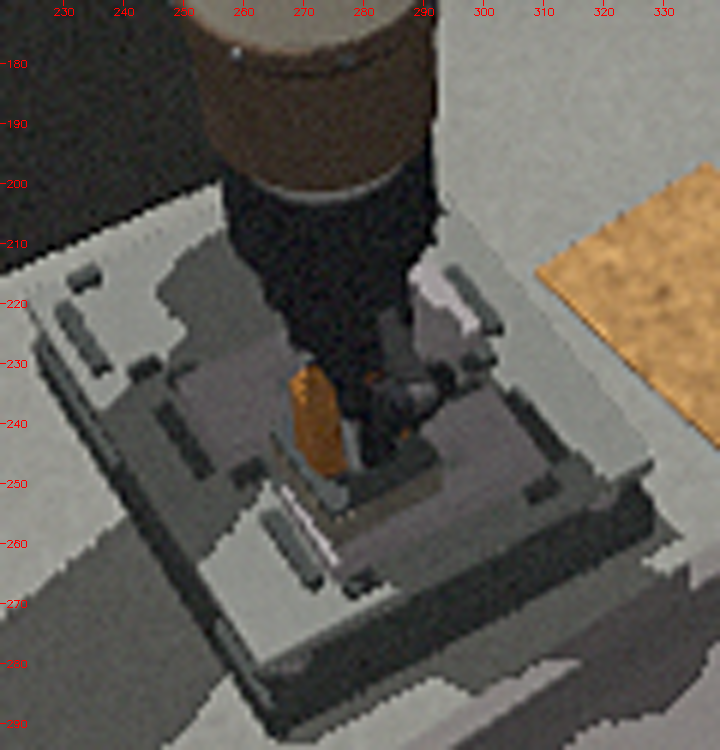

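Call:
send_rows(
  translation=[
    [0.0002, 0.0003, 0.004],
    [0.0002, 0.0003, 0.008],
    [0.0002, 0.0003, 0.011],
    [0.0002, 0.0003, 0.0125],
    [0.0002, 0.0003, 0.0135],
    [0.0002, 0.0003, 0.0145],
    [0.0002, 0.0003, 0.0155],
    [0.0002, 0.0003, 0.0165],
    [0.0002, 0.0003, 0.0165],
  ],
  yaw=[0, 0, 0, 0, 0, 0, 0, 0, 0],
  fingers=[255, 255, 255, 255, 255, 255, 255, 255, 255],
)

```text
clock: 22.6
position: [470.1, -86.4, 104.5]
ee_rot: [1.0, -0.005, 0.002, 0.0]
contact_force: [-0.3, 1.1, 0.8]
gripper_width: 23.4
```

Call:
send_rows(
  translation=[
    [0, 0, 0.001],
    [0, 0, 0.002],
    [0, 0, 0.003],
    [0, 0, 0.003],
  ],
  yaw=[0, 0, 0, 0],
  fingers=[255, 255, 255, 255],
)

```text
clock: 23.0
position: [470.1, -86.4, 101.8]
ee_rot: [1.0, -0.005, 0.002, 0.0]
contact_force: [-3.0, 1.1, 4.5]
gripper_width: 23.5
```

Call:
send_rows(
  translation=[
    [0, 0, 0.001],
    [0, 0, 0.002],
    [0, 0, 0.002],
    [0, 0, 0.002],
  ],
  yaw=[0, 0, 0, 0],
  fingers=[255, 255, 255, 255],
)

```text
clock: 23.4
position: [470.1, -86.4, 100.2]
ee_rot: [1.0, -0.005, 0.002, 0.0]
contact_force: [-3.8, 1.3, 5.7]
gripper_width: 23.1
```

Call:
send_rows(
  translation=[
    [0.002, 0, 0.0005],
    [0.007, 0, 0.0005],
    [0.012, 0, 0.0005],
    [0.017, 0, 0.0005],
    [0.022, 0, 0.0005],
    [0.027, 0, 0.0005],
    [0.032, 0, 0.0005],
    [0.037, 0, 0.0005],
    [0.042, 0, 0.0005],
    [0.047, 0, 0.0005],
    [0.052, 0, 0.0005],
    [0.056, 0, 0.0005],
  ],
  yaw=[0, 0, 0, 0, 0, 0, 0, 0, 0, 0, 0, 0],
  fingers=[255, 255, 255, 255, 255, 255, 255, 255, 255, 255, 255, 255],
)

```text
clock: 24.6
position: [524.5, -87.5, 100.0]
ee_rot: [1.0, -0.005, 0.0, 0.001]
contact_force: [-5.3, -0.4, 6.7]
gripper_width: 23.7
```

Call:
send_rows(
  translation=[
    [0.002, 0, 0.0005],
    [0.002, 0, 0.0005],
    [0.002, 0, 0.0005],
  ],
  yaw=[0, 0, 0],
  fingers=[255, 255, 255],
)

```text
clock: 24.9
position: [525.4, -87.6, 99.8]
ee_rot: [1.0, -0.005, -0.001, 0.001]
contact_force: [-5.4, 1.9, 7.7]
gripper_width: 23.3
```

```bash
python3 -c "
from h import *
go(525,-86.4,140,-0.6)
im=get_image('side'); cv2.imwrite('pics/side9.png',im); crop(im,220,170,340,295,6,'s9.png')"
```

```text
clk 24.90 pos [525.4 -87.6  99.8] a=-0.56 tilt=0.17deg F [-5.4  1.9  7.7] w=23.3
 shift [-0.0005, -0.0011, -0.0402] turn 0.0 dist 40 j6 1.42
```

View pics/s9.png

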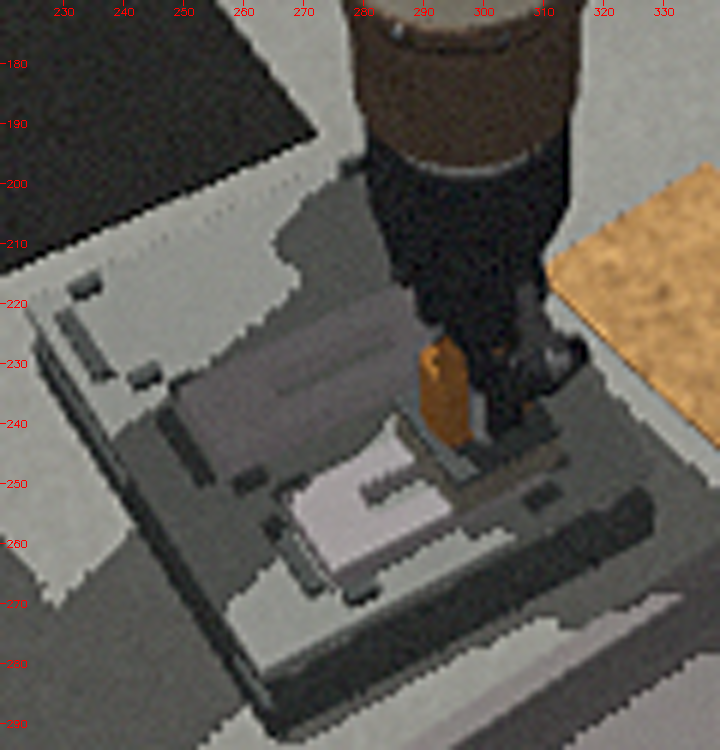

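Call:
send_rows(
  translation=[
    [0.003, -0.001, 0.0003],
    [0.003, -0.001, 0.0003],
    [0.003, -0.001, 0.0003],
    [0.003, -0.001, -0.005],
    [0.003, -0.001, -0.015],
    [0.003, -0.001, -0.03],
    [0.003, -0.001, -0.03],
  ],
  yaw=[0, 0, 0, 0, 0, 0, 0],
  fingers=[255, 255, 255, 255, 255, 255, 255],
)

```text
clock: 25.65
position: [530.7, -86.4, 131.7]
ee_rot: [1.0, -0.005, 0.002, 0.001]
contact_force: [0.2, 0.0, -2.6]
gripper_width: 23.6
```

```bash
python3 -c "
from h import *
go(459,-14.4,122,-0.6)"
```

```text
clk 25.65 pos [530.7 -86.4 131.7] a=-0.53 tilt=0.22deg F [ 0.2  0.  -2.6] w=23.6
 shift [-0.0724, -0.0713, 0.0094] turn 0.1 dist 102 j6 1.42
```

Call:
send_rows(
  translation=[
    [-0.01, -0.01, 0],
    [-0.025, -0.025, 0],
    [-0.045, -0.045, 0],
    [-0.06, -0.06, 0],
    [-0.0715, -0.0713, 0],
    [-0.0715, -0.0713, 0.005],
    [-0.0715, -0.0713, 0.01],
    [-0.0715, -0.0713, 0.01],
    [-0.0715, -0.0713, 0.01],
  ],
  yaw=[0, 0, 0, 0, 0, 0, 0, 0, 0],
  fingers=[255, 255, 255, 255, 255, 255, 255, 255, 255],
)

```text
clock: 26.55
position: [460.1, -14.8, 120.9]
ee_rot: [1.0, -0.005, 0.001, 0.001]
contact_force: [-0.1, -0.1, -2.9]
gripper_width: 23.6
```

```bash
python3 -c "
from h import *
go(459,-14.4,104.5,-0.6)
im=get_image('side'); cv2.imwrite('pics/side10.png',im); crop(im,220,170,340,295,6,'s10.png')"
```

```text
clk 26.55 pos [460.1 -14.8 120.9] a=-0.57 tilt=0.20deg F [-0.1 -0.1 -2.9] w=23.6
 shift [-0.0012, -0.0004, 0.0164] turn 0.0 dist 16 j6 1.23
```

View pics/s10.png

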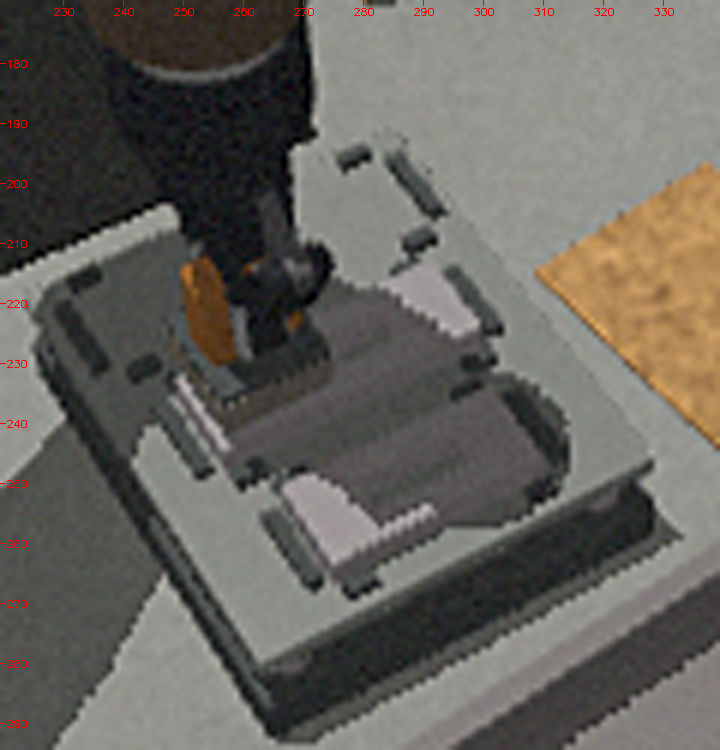

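Call:
send_rows(
  translation=[
    [-0.001, -0.0003, 0.005],
    [-0.001, -0.0003, 0.01],
    [-0.001, -0.0003, 0.013],
    [-0.001, -0.0003, 0.0145],
    [-0.001, -0.0003, 0.0155],
    [-0.001, -0.0003, 0.0165],
    [-0.001, -0.0003, 0.0175],
    [-0.001, -0.0003, 0.0185],
    [-0.001, -0.0003, 0.0185],
    [-0.001, -0.0003, 0.0185],
  ],
  yaw=[0, 0, 0, 0, 0, 0, 0, 0, 0, 0],
  fingers=[255, 255, 255, 255, 255, 255, 255, 255, 255, 255],
)

```text
clock: 27.6
position: [459.4, -14.5, 102.9]
ee_rot: [1.0, -0.005, 0.002, 0.001]
contact_force: [-1.5, 0.8, 2.5]
gripper_width: 23.9
```

Call:
send_rows(
  translation=[
    [0, 0, 0.001],
    [0, 0, 0.002],
    [0, 0, 0.003],
    [0, 0, 0.003],
    [0, 0, 0.003],
  ],
  yaw=[0, 0, 0, 0, 0],
  fingers=[255, 255, 255, 255, 255],
)

```text
clock: 28.1
position: [459.3, -14.5, 100.2]
ee_rot: [1.0, -0.005, 0.002, 0.001]
contact_force: [-4.0, 0.6, 6.2]
gripper_width: 23.5
```

Call:
send_rows(
  translation=[
    [0.002, 0, 0.0006],
    [0.008, 0, 0.0006],
    [0.014, 0, 0.0006],
    [0.02, 0, 0.0006],
    [0.026, 0, 0.0006],
    [0.032, 0, 0.0006],
    [0.038, 0, 0.0006],
    [0.043, 0, 0.0006],
    [0.048, 0, 0.0006],
    [0.053, 0, 0.0006],
    [0.058, 0, 0.0006],
    [0.063, 0, 0.0006],
  ],
  yaw=[0, 0, 0, 0, 0, 0, 0, 0, 0, 0, 0, 0],
  fingers=[255, 255, 255, 255, 255, 255, 255, 255, 255, 255, 255, 255],
)

```text
clock: 29.3
position: [521.0, -15.6, 99.9]
ee_rot: [1.0, -0.005, 0.0, 0.001]
contact_force: [-5.8, 0.1, 7.3]
gripper_width: 23.4
```

```bash
python3 -c "
from h import *
go(544,-14.6,99.7,-0.6)"
```

```text
clk 29.30 pos [521.  -15.6  99.9] a=-0.56 tilt=0.16deg F [-5.8  0.1  7.3] w=23.4
 shift [0.023, -0.0012, 0.0002] turn 0.0 dist 23 j6 1.28
```

Call:
send_rows(
  translation=[
    [0.005, 0, 0.0004],
    [0.01, -0.0005, 0.0004],
    [0.015, -0.001, 0.0004],
    [0.02, -0.001, 0.0004],
    [0.025, -0.001, 0.0004],
    [0.026, -0.001, 0.0004],
    [0.026, -0.001, 0.0004],
    [0.026, -0.001, 0.0004],
  ],
  yaw=[0, 0, 0, 0, 0, 0, 0, 0],
  fingers=[255, 255, 255, 255, 255, 255, 255, 255],
)

```text
clock: 30.1
position: [546.0, -15.3, 99.8]
ee_rot: [1.0, -0.005, -0.001, 0.002]
contact_force: [-4.5, 0.5, 7.3]
gripper_width: 23.2
```

```bash
python3 -c "
from h import *
go(544,-14.6,99.7,-0.6)
im=get_image('side'); cv2.imwrite('pics/side11.png',im); crop(im,220,170,340,295,6,'s11.png')"
```

```text
clk 30.10 pos [546.  -15.3  99.8] a=-0.56 tilt=0.25deg F [-4.5  0.5  7.3] w=23.2
 shift [-0.002, -0.0007, 0.0001] turn 0.0 dist 2 j6 1.29
```

View pics/s11.png

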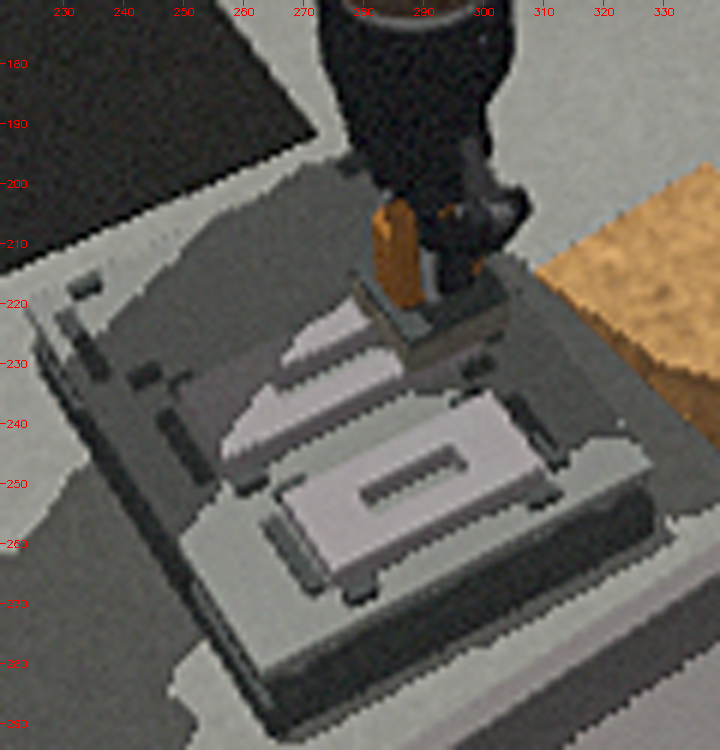

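Far end reached with the force steady at about 10 N; side view shows the block flat at (290,222). I lift it and return it to the pad.

Call:
send_rows(
  translation=[
    [0, 0, -0.005],
    [0, 0, -0.02],
    [0, 0, -0.035],
    [0.01, 0.003, -0.04],
    [0.035, 0.008, -0.04],
    [0.065, 0.014, -0.04],
    [0.095, 0.02, -0.04],
    [0.12, 0.025, -0.04],
    [0.138, 0.029, -0.04],
    [0.142, 0.03, -0.04],
    [0.142, 0.03, -0.04],
    [0.142, 0.03, -0.04],
  ],
  yaw=[0, 0, 0, -1, -3, -5, -6.5, -6.5, -6.5, -6.5, -6.5, -6.5],
  fingers=[255, 255, 255, 255, 255, 255, 255, 255, 255, 255, 255, 255],
)

```text
clock: 31.35
position: [686.9, -46.3, 138.9]
ee_rot: [0.999, 0.052, -0.002, 0.002]
contact_force: [-0.4, -0.4, -2.0]
gripper_width: 23.5
```

```bash
python3 -c "
from h import *
go(689,-44,38,6)
im=get_image('side'); cv2.imwrite('pics/side12.png',im); crop(im,290,110,400,250,6,'s12.png')"
```

```text
clk 31.35 pos [686.9 -46.3 138.9] a=5.94 tilt=0.30deg F [-0.4 -0.4 -2. ] w=23.5
 shift [0.0028, -0.0024, 0.1008] turn -0.1 dist 101 j6 1.50
```

View pics/s12.png

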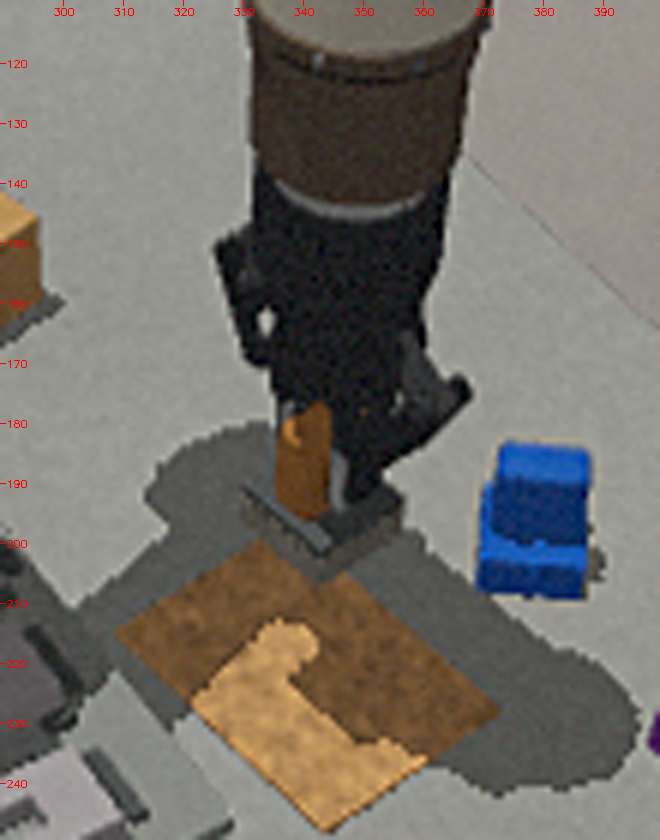

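Call:
send_rows(
  translation=[
    [0.003, -0.002, 0.02],
    [0.003, -0.002, 0.045],
    [0.003, -0.002, 0.07],
    [0.003, -0.002, 0.085],
    [0.003, -0.002, 0.095],
    [0.003, -0.002, 0.1],
    [0.003, -0.002, 0.1],
    [0.003, -0.002, 0.1],
    [0.003, -0.002, 0.1],
  ],
  yaw=[0, 0, 0, 0, 0, 0, 0, 0, 0],
  fingers=[255, 255, 255, 255, 255, 255, 255, 255, 255],
)

```text
clock: 32.3
position: [690.1, -44.2, 40.6]
ee_rot: [0.999, 0.052, -0.001, 0.002]
contact_force: [-0.3, 0.3, -3.1]
gripper_width: 23.4
```

Call:
send_rows(
  translation=[
    [0, 0, 0.001],
    [0, 0, 0.002],
    [0, 0, 0.003],
    [0, 0, 0.003],
  ],
  yaw=[0, 0, 0, 0],
  fingers=[255, 255, 255, 255],
)

```text
clock: 32.7
position: [690.0, -44.3, 37.4]
ee_rot: [0.999, 0.052, -0.001, 0.002]
contact_force: [-0.7, -0.2, -3.3]
gripper_width: 23.6
```

Call:
send_rows(
  translation=[
    [0, 0, 0.001],
    [0, 0, 0.002],
    [0, 0, 0.0025],
    [0, 0, 0.0025],
  ],
  yaw=[0, 0, 0, 0],
  fingers=[255, 255, 255, 255],
)

```text
clock: 33.1
position: [690.0, -44.3, 35.4]
ee_rot: [0.999, 0.052, -0.001, 0.002]
contact_force: [-2.4, 0.6, 1.0]
gripper_width: 23.5
```

Call:
send_rows(
  translation=[
    [0, 0, 0],
    [0, 0, 0],
    [0, 0, 0],
    [0, 0, 0],
    [0, 0, 0],
    [0, 0, 0],
    [0, 0, -0.02],
    [0, 0, -0.05],
    [0, 0, -0.09],
    [0, 0, -0.14],
    [0, 0, -0.15],
  ],
  yaw=[0, 0, 0, 0, 0, 0, 0, 0, 0, 0, 0],
  fingers=[160, 140, 110, 75, 75, 75, 75, 75, 75, 75, 75],
)

```text
clock: 34.2
position: [693.6, -44.0, 193.4]
ee_rot: [0.999, 0.053, 0.006, 0.002]
contact_force: [1.3, -0.1, 0.5]
gripper_width: 60.6
```

```bash
python3 -c "
from h import *
go(570,170,186,-0.6)"
```

```text
clk 34.20 pos [693.6 -44.  193.4] a=6.03 tilt=0.72deg F [ 1.3 -0.1  0.5] w=60.6
 shift [-0.1005, -0.2258, 0.0051] turn 6.6 dist 247 j6 1.50
```

Move aside to the left so that both cameras see the bed, pad and bin.

Call:
send_rows(
  translation=[
    [-0.01, -0.03, 0],
    [-0.03, -0.065, 0],
    [-0.045, -0.1, 0],
    [-0.06, -0.135, 0],
    [-0.075, -0.17, 0],
    [-0.09, -0.2, 0],
    [-0.1, -0.225, 0],
    [-0.1, -0.225, 0],
  ],
  yaw=[1, 3, 5, 6.6, 6.6, 6.6, 6.6, 6.6],
  fingers=[75, 75, 75, 75, 75, 75, 75, 75],
)

```text
clock: 35.0
position: [569.3, 171.8, 191.4]
ee_rot: [1.0, -0.003, 0.006, 0.002]
contact_force: [0.5, -0.5, 0.3]
gripper_width: 60.2
```

```bash
python3 -c "
from h import *
im=get_image('top'); cv2.imwrite('pics/top13.png',im); crop(im,270,140,490,290,3.6,'t13.png'); im=get_image('side'); cv2.imwrite('pics/side13.png',im); crop(im,225,185,385,295,5,'s13.png')"
```

```text
(no output)
```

View pics/s13.png

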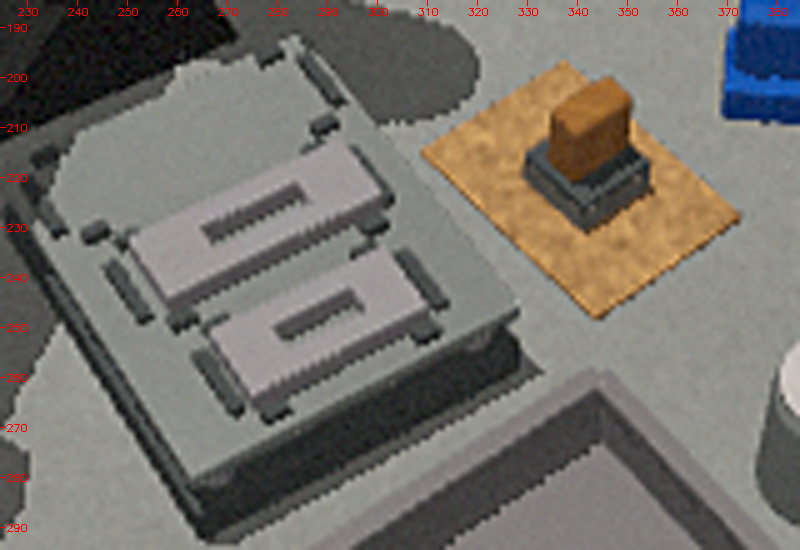

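View pics/t13.png

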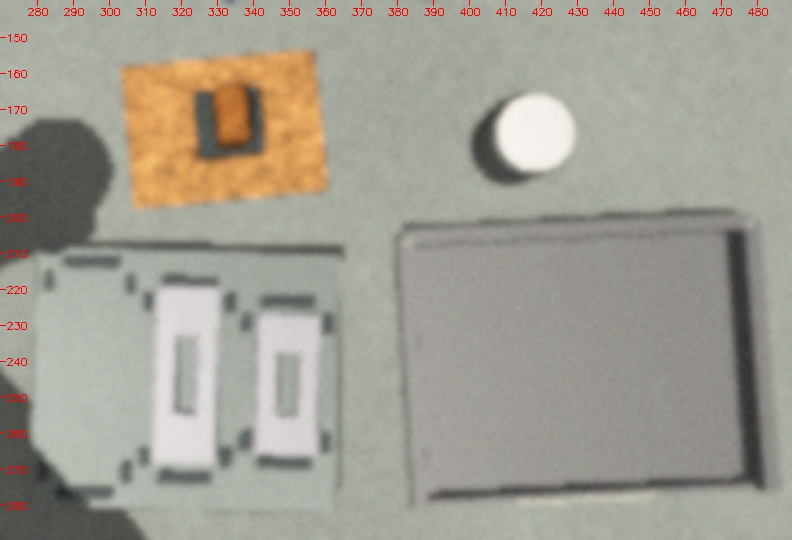

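```bash
python3 -c "
from h import *
print('bin rim t',fitrect('top',[(380.5,203),(478.5,198.5),(484.5,275.5),(384.5,280)],42))
print('side floor corners',unp('side',[(345.5,274),(411,342)],5).round(1).tolist())
print('side rim outer far l,r', unp('side',[(344.5,258),(420.5,339)],45).round(1).tolist())
print('side nearleft outer', unp('side',[(277,301)],45).round(1).tolist())
print('top floor far edge', unp('top',[(385,208.5),(472,204)],5).round(1).tolist(),'near',unp('top',[(388,276),(478,271.5)],27).round(1).tolist())
print('plates',fitrect('top',[(313,219),(331,219),(329,269.5),(312,269.5)],74),fitrect('top',[(341.5,226.5),(358.5,226.5),(357.5,266.5),(340.5,266.5)],74))
go(498,-86.5,110,-.6)
"
```

```text
bin rim t {'c': [517.7, -311.1], 'Lx': 204.8, 'Ly': 266.3, 'yaw_deg': 3.6, 'yaw2': 3.5}
side floor corners [[599.3, -189.3, 5.0], [620.0, -417.2, 5.0]]
side rim outer far l,r [[607.9, -169.0, 45.0], [624.8, -432.8, 45.0]]
side nearleft outer [[406.6, -181.0, 45.0]]
top floor far edge [[599.0, -190.8, 5.0], [616.0, -433.1, 5.0]] near [[416.8, -196.1, 27.0], [432.4, -439.4, 27.0]]
plates {'c': [499.9, -14.6], 'Lx': 129.5, 'Ly': 45.1, 'yaw_deg': -0.7, 'yaw2': 1.0} {'c': [495.2, -87.6], 'Lx': 102.6, 'Ly': 43.9, 'yaw_deg': -0.8, 'yaw2': 0.9}
clk 35.10 pos [570.5 169.7 191.3] a=-0.50 tilt=0.75deg F [-1.  -0.7  0.8] w=60.1
 shift [-0.0713, 0.2565, 0.0813] turn 0.1 dist 278 j6 0.99
```

Call:
send_rows(
  translation=[
    [-0.005, 0.02, 0],
    [-0.015, 0.055, 0],
    [-0.025, 0.09, 0],
    [-0.035, 0.125, 0.01],
    [-0.045, 0.16, 0.02],
    [-0.055, 0.195, 0.04],
    [-0.065, 0.23, 0.055],
    [-0.0715, 0.25, 0.07],
    [-0.072, 0.2565, 0.08],
    [-0.072, 0.2565, 0.08],
    [-0.072, 0.2565, 0.08],
    [-0.072, 0.2565, 0.08],
  ],
  yaw=[0, 0, 0, 0, 0, 0, 0, 0, 0, 0, 0, 0],
  fingers=[75, 75, 75, 75, 75, 75, 75, 75, 75, 75, 75, 75],
)

```text
clock: 36.3
position: [498.2, -86.0, 112.1]
ee_rot: [1.0, -0.004, 0.007, 0.002]
contact_force: [-0.7, 1.2, 0.5]
gripper_width: 60.2
```

```bash
python3 -c "
from h import *
go(496.7,-86.5,65,-.6)"
```

```text
clk 36.30 pos [498.2 -86.  112.1] a=-0.44 tilt=0.85deg F [-0.7  1.2  0.5] w=60.2
 shift [-0.0022, 0.0004, 0.0471] turn 0.2 dist 47 j6 1.40
```

Call:
send_rows(
  translation=[
    [-0.002, 0.0004, 0.015],
    [-0.002, 0.0004, 0.03],
    [-0.002, 0.0004, 0.04],
    [-0.002, 0.0004, 0.045],
    [-0.002, 0.0004, 0.045],
    [-0.002, 0.0004, 0.045],
    [-0.002, 0.0004, 0.045],
  ],
  yaw=[0, 0, 0, 0, 0, 0, 0],
  fingers=[75, 75, 75, 75, 75, 75, 75],
)

```text
clock: 37.0
position: [497.4, -86.4, 67.7]
ee_rot: [1.0, -0.004, 0.008, 0.002]
contact_force: [-0.7, 0.4, 0.0]
gripper_width: 60.5
```

```bash
python3 -c "
from h import *
go(496.7,-86.5,64.2,-.6)"
```

```text
clk 37.00 pos [497.4 -86.4  67.7] a=-0.43 tilt=0.92deg F [-0.7  0.4  0. ] w=60.5
 shift [-0.0008, 0.0001, 0.0035] turn 0.2 dist 4 j6 1.40
```

Call:
send_rows(
  translation=[
    [0, 0, 0.002],
    [0, 0, 0.003],
    [0, 0, 0.003],
    [0, 0, 0.003],
    [0, 0, 0.003],
    [0, 0, 0.003],
    [0, 0, 0.003],
    [0, 0, 0.003],
    [0, 0, 0.003],
  ],
  yaw=[0, 0, 0, 0, 0, 0, 0, 0, 0],
  fingers=[75, 85, 100, 120, 255, 255, 255, 255, 255],
)

```text
clock: 37.9
position: [497.5, -86.5, 64.8]
ee_rot: [1.0, -0.004, 0.008, 0.002]
contact_force: [-0.4, -1.2, 2.9]
gripper_width: 41.9
```

Call:
send_rows(
  translation=[
    [0, 0, -0.005],
    [0, 0, -0.015],
    [0, 0, -0.03],
    [0, 0, -0.04],
    [0, 0, -0.04],
    [0, 0, -0.04],
    [0, 0, -0.04],
  ],
  yaw=[0, 0, 0, 0, 0, 0, 0],
  fingers=[255, 255, 255, 255, 255, 255, 255],
)

```text
clock: 38.6
position: [496.3, -86.3, 104.3]
ee_rot: [1.0, -0.004, 0.007, 0.002]
contact_force: [0.1, -0.7, -1.1]
gripper_width: 42.0
```

```bash
python3 -c "
from h import *
go(520,-360.5,105,3.7)"
```

```text
clk 38.60 pos [496.3 -86.3 104.3] a=-0.44 tilt=0.86deg F [ 0.1 -0.7 -1.1] w=42.0
 shift [0.0258, 0.274, 0.0006] turn -4.1 dist 275 j6 1.40
```

Call:
send_rows(
  translation=[
    [0.002, 0.02, 0],
    [0.005, 0.05, 0],
    [0.008, 0.08, 0],
    [0.011, 0.11, 0],
    [0.014, 0.14, 0],
    [0.017, 0.17, 0],
    [0.02, 0.2, 0],
    [0.022, 0.23, 0],
    [0.025, 0.255, 0],
    [0.0258, 0.27, 0],
    [0.0258, 0.274, 0],
    [0.0258, 0.274, 0],
  ],
  yaw=[0, -1, -2, -3, -4, -4, -4, -4, -4, -4, -4, -4],
  fingers=[255, 255, 255, 255, 255, 255, 255, 255, 255, 255, 255, 255],
)

```text
clock: 39.8
position: [519.5, -360.3, 104.9]
ee_rot: [1.0, 0.031, 0.007, 0.002]
contact_force: [-0.1, 0.6, -0.9]
gripper_width: 41.9
```

```bash
python3 -c "
from h import *
go(520,-360.5,25,3.7)
im=get_image('side'); crop(im,270,200,430,400,4,'s14.png')"
```

```text
clk 39.80 pos [ 519.5 -360.3  104.9] a=3.53 tilt=0.78deg F [-0.1  0.6 -0.9] w=41.9
 shift [-0.0006, -0.0, 0.0799] turn -0.2 dist 80 j6 1.99
```

View pics/s14.png

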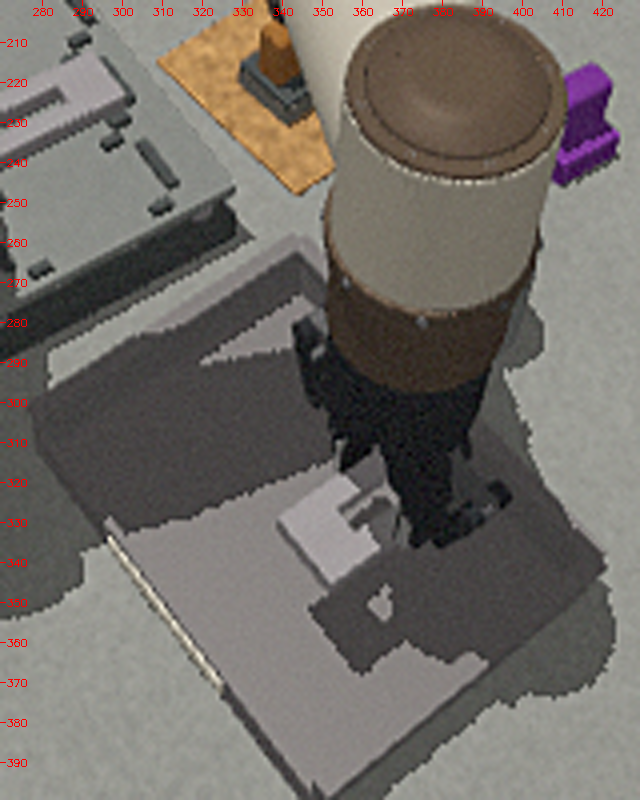

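Call:
send_rows(
  translation=[
    [0, 0, 0.02],
    [0, 0, 0.04],
    [0, 0, 0.06],
    [0, 0, 0.075],
    [0, 0, 0.085],
    [0, 0, 0.09],
    [0, 0, 0.09],
    [0, 0, 0.09],
  ],
  yaw=[0, 0, 0, 0, 0, 0, 0, 0],
  fingers=[255, 255, 255, 255, 255, 255, 255, 255],
)

```text
clock: 40.65
position: [521.4, -360.0, 15.9]
ee_rot: [0.999, 0.031, 0.007, 0.002]
contact_force: [0.6, 0.0, -0.9]
gripper_width: 41.9
```

Call:
send_rows(
  translation=[
    [0, 0, 0.002],
    [0, 0, 0.0035],
    [0, 0, 0.0045],
    [0, 0, 0.0045],
  ],
  yaw=[0, 0, 0, 0],
  fingers=[255, 255, 255, 255],
)

```text
clock: 41.05
position: [521.4, -360.0, 11.4]
ee_rot: [0.999, 0.031, 0.007, 0.002]
contact_force: [-0.3, 0.4, -2.0]
gripper_width: 41.7
```

Call:
send_rows(
  translation=[
    [0, 0, 0.0008],
    [0, 0, 0.0015],
    [0, 0, 0.0018],
    [0, 0, 0.0018],
  ],
  yaw=[0, 0, 0, 0],
  fingers=[255, 255, 255, 255],
)

```text
clock: 41.45
position: [521.5, -360.1, 10.3]
ee_rot: [0.999, 0.031, 0.007, 0.002]
contact_force: [-1.8, 2.1, 4.4]
gripper_width: 42.2
```

Call:
send_rows(
  translation=[
    [0, 0, 0],
    [0, 0, 0],
    [0, 0, 0],
    [0, 0, 0],
    [0, 0, 0],
    [0, 0, 0],
    [0, 0, -0.02],
    [0, 0, -0.05],
    [0, 0, -0.09],
    [0, 0, -0.14],
    [0, 0, -0.17],
    [0, 0, -0.17],
  ],
  yaw=[0, 0, 0, 0, 0, 0, 0, 0, 0, 0, 0, 0],
  fingers=[105, 90, 75, 75, 75, 75, 75, 75, 75, 75, 75, 75],
)

```text
clock: 42.65
position: [521.6, -361.0, 186.7]
ee_rot: [0.999, 0.032, 0.013, 0.005]
contact_force: [0.6, -0.5, -0.1]
gripper_width: 60.3
```

```bash
python3 -c "
from h import *
go(499.5,-14.7,110,-.6)"
```

```text
clk 42.65 pos [ 521.6 -361.   186.7] a=3.66 tilt=1.55deg F [ 0.6 -0.5 -0.1] w=60.3
 shift [-0.0019, -0.3478, 0.0729] turn 4.3 dist 355 j6 1.99
```

```bash
python3 -c "
from h import *
im=get_image('side'); crop(im,220,170,430,400,3.3,'s15.png',20)
im=get_image('top'); crop(im,270,140,490,290,3.6,'t15.png')
go(499.5,-14.7,110,-.6)"
```

```text
clk 42.75 pos [ 519.  -359.3  180.9] a=3.59 tilt=0.96deg F [-0.1  0.4 -0. ] w=60.2
 shift [0.001, -0.3455, 0.0693] turn 4.2 dist 352 j6 1.99
```

View pics/s15.png

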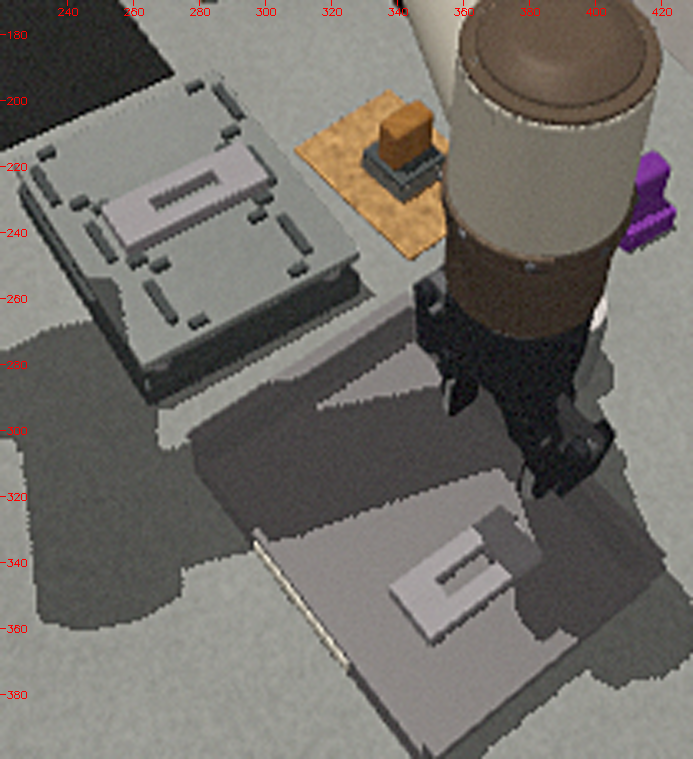

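The short plate lies flat in the bin at (386,345 side view). The mid plate is still in its pocket at (187,198). I go for it.

Call:
send_rows(
  translation=[
    [0.001, -0.02, 0],
    [0.001, -0.055, 0],
    [0.001, -0.09, 0],
    [0.001, -0.125, 0],
    [0.001, -0.16, 0.01],
    [0.001, -0.195, 0.02],
    [0.001, -0.23, 0.03],
    [0.001, -0.265, 0.04],
    [0.001, -0.3, 0.055],
    [0.001, -0.33, 0.065],
    [0.0015, -0.3455, 0.069],
    [0.0015, -0.3455, 0.069],
  ],
  yaw=[0, 0, 1, 2, 3, 4, 4.2, 4.2, 4.2, 4.2, 4.2, 4.2],
  fingers=[75, 75, 75, 75, 75, 75, 75, 75, 75, 75, 75, 75],
)

```text
clock: 43.95
position: [498.3, -13.4, 108.0]
ee_rot: [1.0, -0.004, 0.006, 0.002]
contact_force: [-1.1, -0.9, -0.7]
gripper_width: 60.4
```

Call:
send_rows(
  translation=[
    [0, 0, 0],
    [0, 0, 0],
    [0, 0, 0],
  ],
  yaw=[0, 0, 0],
  fingers=[75, 75, 75],
)

```text
clock: 44.25
position: [498.2, -14.1, 107.8]
ee_rot: [1.0, -0.005, 0.005, 0.002]
contact_force: [-0.7, -0.0, 0.5]
gripper_width: 60.7
```

```bash
python3 -c "
from h import *
go(500,-14.7,66,-.6)"
```

```text
clk 44.25 pos [498.2 -14.1 107.8] a=-0.52 tilt=0.68deg F [-0.7 -0.   0.5] w=60.7
 shift [0.0014, 0.0003, 0.0419] turn 0.1 dist 42 j6 1.25
```

Call:
send_rows(
  translation=[
    [0.0015, 0.0005, 0.015],
    [0.0015, 0.0005, 0.028],
    [0.0015, 0.0005, 0.037],
    [0.0015, 0.0005, 0.041],
    [0.0015, 0.0005, 0.041],
    [0.0015, 0.0005, 0.041],
    [0.0015, 0.0005, 0.041],
  ],
  yaw=[0, 0, 0, 0, 0, 0, 0],
  fingers=[75, 75, 75, 75, 75, 75, 75],
)

```text
clock: 44.95
position: [500.6, -14.8, 67.4]
ee_rot: [1.0, -0.005, 0.006, 0.002]
contact_force: [-0.2, 1.2, -0.5]
gripper_width: 60.0
```

```bash
python3 -c "
from h import *
go(500,-14.7,64.8,-.6)"
```

```text
clk 44.95 pos [500.6 -14.8  67.4] a=-0.52 tilt=0.74deg F [-0.2  1.2 -0.5] w=60.0
 shift [-0.0006, -0.0001, 0.0026] turn 0.1 dist 3 j6 1.25
```

Call:
send_rows(
  translation=[
    [0, 0, 0.002],
    [0, 0, 0.0025],
    [0, 0, 0.0025],
    [0, 0, 0.0025],
    [0, 0, 0.0025],
    [0, 0, 0.0025],
    [0, 0, 0.0025],
    [0, 0, 0.0025],
    [0, 0, 0.0025],
  ],
  yaw=[0, 0, 0, 0, 0, 0, 0, 0, 0],
  fingers=[75, 85, 100, 120, 255, 255, 255, 255, 255],
)

```text
clock: 45.85
position: [500.7, -14.7, 65.1]
ee_rot: [1.0, -0.004, 0.006, 0.002]
contact_force: [-1.3, 2.2, 4.1]
gripper_width: 41.6
```

Call:
send_rows(
  translation=[
    [0, 0, -0.005],
    [0, 0, -0.015],
    [0, 0, -0.03],
    [0, 0, -0.04],
    [0, 0, -0.04],
    [0, 0, -0.04],
    [0, 0, -0.04],
  ],
  yaw=[0, 0, 0, 0, 0, 0, 0],
  fingers=[255, 255, 255, 255, 255, 255, 255],
)

```text
clock: 46.55
position: [499.6, -14.6, 104.5]
ee_rot: [1.0, -0.005, 0.006, 0.002]
contact_force: [0.2, -0.1, -1.4]
gripper_width: 41.9
```

```bash
python3 -c "
from h import *
go(514,-265,105,3.7)"
```

```text
clk 46.55 pos [499.6 -14.6 104.5] a=-0.53 tilt=0.69deg F [ 0.2 -0.1 -1.4] w=41.9
 shift [0.0167, 0.2502, 0.0008] turn -4.2 dist 251 j6 1.25
```

Call:
send_rows(
  translation=[
    [0.002, 0.02, 0],
    [0.004, 0.05, 0],
    [0.006, 0.08, 0],
    [0.008, 0.11, 0],
    [0.01, 0.14, 0],
    [0.012, 0.17, 0],
    [0.014, 0.2, 0],
    [0.016, 0.225, 0],
    [0.0167, 0.242, 0],
    [0.0167, 0.25, 0],
    [0.0167, 0.25, 0],
    [0.0167, 0.25, 0],
  ],
  yaw=[0, -1, -2, -3, -4, -4.2, -4.2, -4.2, -4.2, -4.2, -4.2, -4.2],
  fingers=[255, 255, 255, 255, 255, 255, 255, 255, 255, 255, 255, 255],
)

```text
clock: 47.75
position: [513.7, -264.2, 105.3]
ee_rot: [0.999, 0.032, 0.005, 0.002]
contact_force: [1.0, -0.3, -0.7]
gripper_width: 41.9
```

```bash
python3 -c "
from h import *
im=get_image('side'); crop(im,250,200,430,400,4,'s16.png',20)
go(514,-265,16,3.7)"
```

```text
clk 47.80 pos [ 513.8 -264.   105.6] a=3.71 tilt=0.65deg F [ 1.  -0.3 -1.2] w=41.6
 shift [-0.0008, 0.0006, 0.0896] turn 0.0 dist 90 j6 1.83
```

View pics/s16.png

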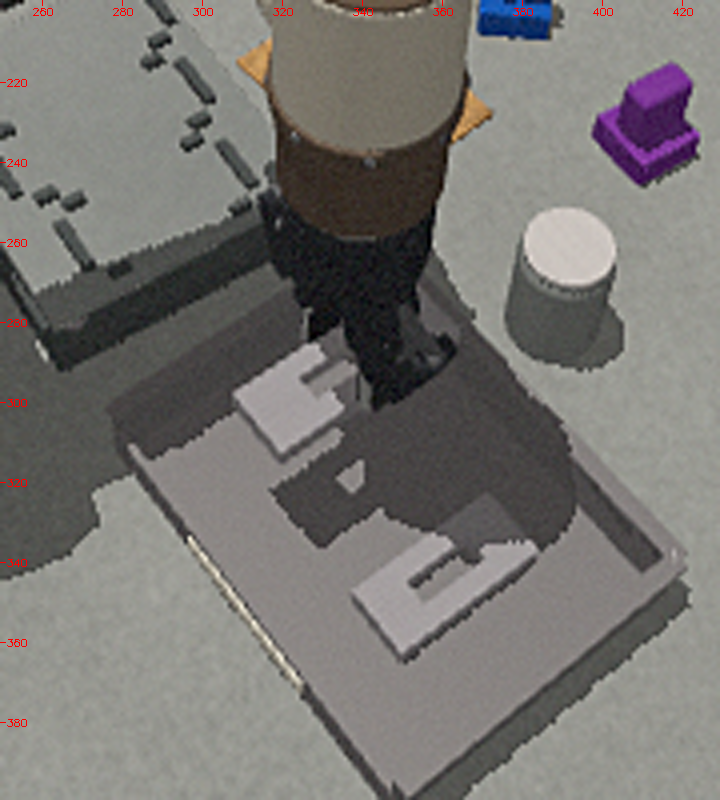

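The mid plate (285,400 px in the crop, about (322,300)) is held over the bin, well clear of the short plate at about (365,345). I lower it.

Call:
send_rows(
  translation=[
    [-0.001, 0.0005, 0.02],
    [-0.001, 0.0005, 0.045],
    [-0.001, 0.0005, 0.065],
    [-0.001, 0.0005, 0.08],
    [-0.001, 0.0005, 0.088],
    [-0.001, 0.0005, 0.09],
    [-0.001, 0.0005, 0.09],
    [-0.001, 0.0005, 0.09],
  ],
  yaw=[0, 0, 0, 0, 0, 0, 0, 0],
  fingers=[255, 255, 255, 255, 255, 255, 255, 255],
)

```text
clock: 48.6
position: [514.5, -264.9, 16.5]
ee_rot: [0.999, 0.033, 0.006, 0.003]
contact_force: [0.6, 0.2, -0.9]
gripper_width: 42.0
```

Call:
send_rows(
  translation=[
    [0, 0, 0.002],
    [0, 0, 0.0035],
    [0, 0, 0.004],
    [0, 0, 0.004],
  ],
  yaw=[0, 0, 0, 0],
  fingers=[255, 255, 255, 255],
)

```text
clock: 49.0
position: [514.5, -265.0, 12.5]
ee_rot: [0.999, 0.033, 0.006, 0.003]
contact_force: [0.0, -1.0, -1.0]
gripper_width: 42.3
```

Call:
send_rows(
  translation=[
    [0, 0, 0.001],
    [0, 0, 0.002],
    [0, 0, 0.0025],
    [0, 0, 0.0025],
  ],
  yaw=[0, 0, 0, 0],
  fingers=[255, 255, 255, 255],
)

```text
clock: 49.4
position: [514.5, -265.0, 10.5]
ee_rot: [0.999, 0.033, 0.006, 0.003]
contact_force: [-1.4, 0.7, 4.8]
gripper_width: 41.4
```

Call:
send_rows(
  translation=[
    [0, 0, 0],
    [0, 0, 0],
    [0, 0, 0],
    [0, 0, 0],
    [0, 0, 0],
    [0, 0, 0],
    [0, 0, -0.02],
    [0, 0, -0.05],
    [0, 0, -0.09],
    [0, 0, -0.14],
    [0, 0, -0.17],
    [0, 0, -0.17],
  ],
  yaw=[0, 0, 0, 0, 0, 0, 0, 0, 0, 0, 0, 0],
  fingers=[105, 90, 75, 75, 75, 75, 75, 75, 75, 75, 75, 75],
)

```text
clock: 50.6
position: [515.3, -265.2, 186.4]
ee_rot: [0.999, 0.033, 0.011, 0.005]
contact_force: [0.2, -0.2, -0.0]
gripper_width: 60.1
```

```bash
python3 -c "
from h import *
go(480,100,190,None)"
```

```text
clk 50.60 pos [ 515.3 -265.2  186.4] a=3.79 tilt=1.42deg F [ 0.2 -0.2 -0. ] w=60.1
 shift [-0.011, -0.3667, -0.0075] turn 0.0 dist 367 j6 1.83
```

Call:
send_rows(
  translation=[
    [-0.001, -0.03, 0],
    [-0.002, -0.07, 0],
    [-0.004, -0.11, 0],
    [-0.006, -0.15, 0],
    [-0.008, -0.19, 0],
    [-0.01, -0.23, 0],
    [-0.011, -0.27, 0],
    [-0.011, -0.31, 0],
    [-0.011, -0.35, 0],
    [-0.011, -0.366, 0],
    [-0.011, -0.366, 0],
    [-0.011, -0.366, 0],
  ],
  yaw=[0, 0, 0, 0, 0, 0, 0, 0, 0, 0, 0, 0],
  fingers=[75, 75, 75, 75, 75, 75, 75, 75, 75, 75, 75, 75],
)

```text
clock: 51.8
position: [479.7, 99.1, 181.8]
ee_rot: [0.999, 0.033, 0.011, 0.005]
contact_force: [-0.1, -0.6, -0.1]
gripper_width: 60.5
```

```bash
python3 -c "
from h import *
im=get_image('side'); cv2.imwrite('pics/s17.png',im)
im=get_image('top'); crop(im,290,110,490,290,4,'t17.png')"
```

```text
(no output)
```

View pics/s17.png

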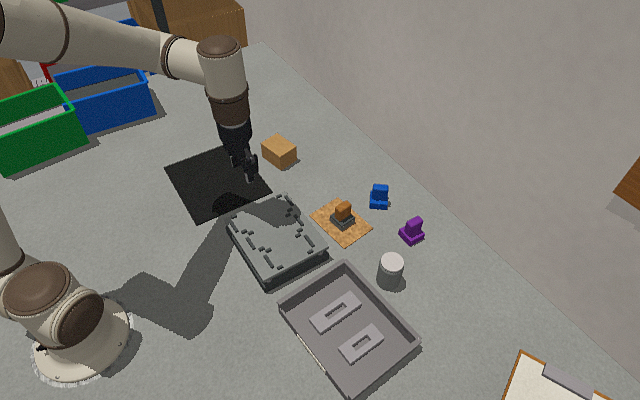

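View pics/t17.png

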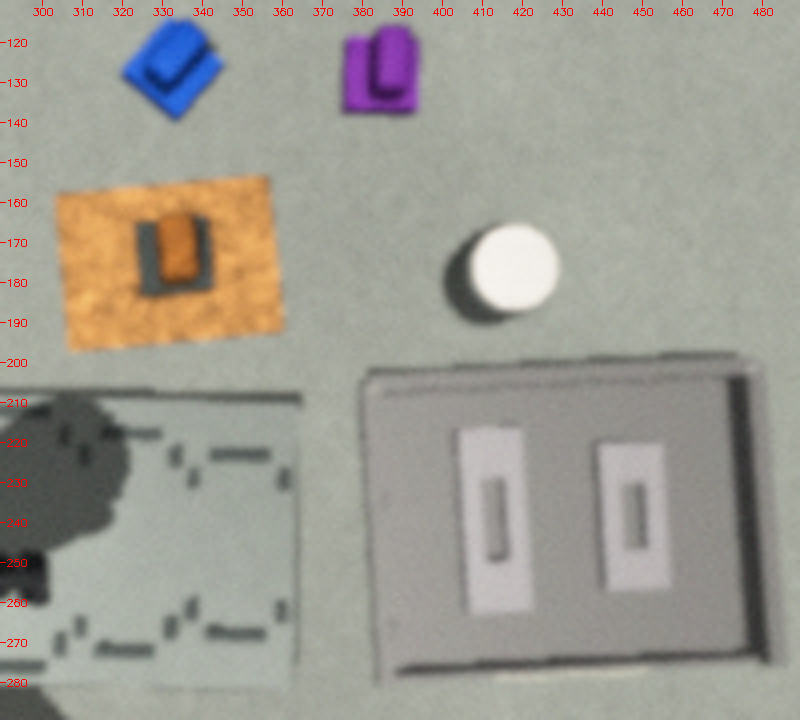

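Top view: both plates lie flat and apart on the bin floor at (412,240) and (447,238). The block stands upright on the cork at (334,172). Can and carton are unmoved, and the arm touches nothing. I hand in.

```bash
python3 -c "
from bench import *
print(job_done())"
```

```text
the job is handed in; nothing more can be done
None
```

The job is done and handed in at about 52 s on the robot's clock. No verdict came back.

- **Plates and pockets:** only the 100 mm and 125 mm plates were there; the 150 mm one was absent. I laid both in their own pockets, and both camera views showed them between all their lugs.
- **Rubbing:** I rubbed the 100 mm plate first, then the 125 mm, each in one stroke from the near end to the far end. Wrist readings between moves suggest roughly 8 to 10 N of contact. I saw no sign of the bed sinking more than about 6 mm, against a limit of 14.5 mm.
- **Final picture:** both plates lie flat and apart on the bin floor. The block stands upright near the middle of the cork pad, and the oil can, carton and look-alike blocks look unmoved. The gripper was clear of everything.
- **What disagreed:** the two cameras differed by about 3 to 4 mm in y, so I corrected the side view against the robot's own position. For the 125 mm plate they still differed on where the pocket centre was, so I placed it from the 72 mm pocket spacing, and it seated. The gripper's tilt drifted by up to about 1.5° late in the run, but the last picture shows no effect from it.
- **Not seen:** I noticed no knock and no slackening of the grip. Nothing needed re-doing.

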